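# Sort the tagged hoop cases and snap the tub shut

## Task

Pack every green-tagged case into the blue tub, then put the lid on the tub and press it fully home so that both orange catches snap over it. Push each red-tagged case along the sill of the rejects hopper and right through its sprung yellow flap, so that it slides inside and the flap is shut behind it (before or after packing, as you like). Leave the bangle block and the jar where they are.

Things in the scene. Friction and masses are not known exactly. Their poses are not given: they have to be found in the camera images.
- tub: Blue storage tub fixed on the bench. Outside 118 (its x) x 154 (y) x 50 mm high, walls and floor 4 mm: 110 x 146 mm and 46 mm deep inside. Origin: centre of the underside, z up. At the middle of each short end (y = +-79 mm) stands a sprung orange catch 76 mm high; grey catch housings, 40 mm high, reach to y = +-105 mm.
- tub_in (a point): Centre of the tub's inner floor, 4 mm above its origin, same axes. Up to three cases lie side by side along y (about 45 mm apart), each with its 50 mm side along x.
- catch_left (a joint): Sprung sliding catch at the tub's +y end, m: 0 = closed, nose overhanging the lid's edge by 4 mm; up to 0.010 = pushed outward. Its sloping top lets a lid pressed down push it outward (3 to 6 N down per catch); it springs back to 0 over a lid that is fully home, its nose 1.5 mm above the lid's plate.
- catch_right (a joint): The same catch at the tub's -y end.
- lid: Loose white lid, 140 g, right way up on the bench. Plate 124 (its x) x 156 (y) mm, from 7 to 12 mm above the origin; below it a stepped plug 106 x 142 mm (lowest 3 mm: 99 x 135) entering the tub with 2 mm play a side. Blue bar handle 20 (x) x 70 (y) mm, 12 to 40 mm above the origin. Origin: centre of the plug's underside. Fits either way round; fully home 43 mm above the tub's origin.
- hopper: Fixed rejects hopper. Origin: at bench height below the flap; x points inward, the way cases are pushed. In front a flat polished sill 60 mm high, x = -130 to -14 mm, 110 mm wide. Behind the mouth a closed clear box 160 mm long and 118 mm high with a polished 33 degree slide falling from the sill's edge: a case pushed until its middle is past that edge slides in. The flap is the only way in.
- mouth (a point): Middle of the sill's edge under the flap, 60 mm above the hopper's origin, same axes. The mouth is 68 mm wide and 47 mm high above the sill, framed by red jambs and a lintel (top 117 mm above the bench) whose front face is at x = -6 mm.
- sill (a point): Point on the sill's top surface, 60 mm in front of the flap on its centre line: a place to set a case down before pushing; axes as the hopper's.
- flap (a joint): Yellow flap in the hopper's mouth, 64 wide x 48 mm high, hinged along its top, lightly sprung (under 0.5 N to open); rad, 0 = hanging shut, grows to 1.45 as it swings inward. It springs shut once clear.
- foam: Cream foam tray, fixed slab 215 (its x) x 190 (y) x 6 mm on which the cases start. Origin: centre of the underside.
- green_1: Small flat jewellery case, 50 (its x) x 36 (y) x 20 (z) mm, about 70 g, cream foam with a chrome hoop under a clear top and a green tag across its +x end on the top and underside: passed. Starts flat on the foam tray; may be absent. Origin: centre of the underside, z up.
- green_2: Small flat jewellery case, 50 (its x) x 36 (y) x 20 (z) mm, about 70 g, cream foam with a chrome hoop under a clear top and a green tag across its +x end on the top and underside: passed. Starts flat on the foam tray; may be absent. Origin: centre of the underside, z up.
- green_3: Small flat jewellery case, 50 (its x) x 36 (y) x 20 (z) mm, about 70 g, cream foam with a chrome hoop under a clear top and a green tag across its +x end on the top and underside: passed. Starts flat on the foam tray; may be absent. Origin: centre of the underside, z up.
- red_1: Small flat jewellery case, 50 (its x) x 36 (y) x 20 (z) mm, about 70 g, cream foam with a chrome hoop under a clear top and a red tag across its +x end on the top and underside: rejected. Starts flat on the foam tray; may be absent. Origin: centre of the underside, z up.
- red_2: Small flat jewellery case, 50 (its x) x 36 (y) x 20 (z) mm, about 70 g, cream foam with a chrome hoop under a clear top and a red tag across its +x end on the top and underside: rejected. Starts flat on the foam tray; may be absent. Origin: centre of the underside, z up.
- bangle_block: Bystander: cream foam block 70 x 130 x 40 mm with six chrome bangles standing in it, 70 mm high in all. Origin: centre of underside.
- parts_jar: Bystander: closed jar 60 mm across, 85 mm high. Origin: centre of underside.
Mind the look-alikes: they are no part of the job. What is shaped like the green_2 but black or purple is not meant.

How it is judged:
By the outcome, as a careful person would: the job done as asked, in the order asked, and still so for the second after the job is handed in, with the robot touching nothing.
Of green_1, green_2, green_3 only 2 to 3 are there at a start; the rules pass over those that are not, and their reading is None.
Of red_1, red_2 only 1 to 2 are there at a start; the rules pass over those that are not, and their reading is None.
At some moment in a run one of green_1, green_2, green_3, red_1, red_2 may be knocked a few centimetres aside while the robot is not near it.
Once in a run the grip may slacken for a moment while it holds something.
It also fails if it takes over 210 s, if anything falls off the work surface, if the arm or the gripper's body presses on something with over 40 N, if the wrist force passes 120 N, or if a joint passes its speed limit or range.

## Robot

A 6-joint arm with a two-finger parallel gripper is mounted at the origin on the work surface. World frame = base frame: x ahead of the robot, y to its left, z up, the work surface at z = 0. Lengths are in m, angles in rad, forces in N, time in s.
With the tool pointing down it reaches from about 0.3 to 0.775 m from the base axis. Payload 14.6 kg.
Tool frame: the origin (TCP) lies at the very end of the fingers, on their centre line; the grasp point (between the pads) lies 19 mm behind it; z points along the fingers, y is the direction in which the jaws open and shut (so a half turn about z gives the same grasp; the last joint's range is limited). The gripper opens to 94 mm and grips with 3 to 60 N. Pads are 16 mm wide; open, the fingers measure 119 mm over their backs; the gripper's body (75 mm by 177 mm) begins 78 mm behind the grasp point.
Start: joints at [1.096, 0.3, 1.521, -0, 1.321, -0.067], TCP at [0.218, 0.505, 0.205] pointing down, gripper open.
Joint ranges: [-3.03, 3.03], [-0.79, 2.21], [0.23, 2.52], [-1.04, 4.18], [0, 3.07], [-2.55, 2.55]. Speed limits (rad/s): [2.22, 2.22, 2.57, 3.14, 3.14, 3.14].

## Interface

Orientations are given as [roll, pitch, yaw] about the fixed x, y, z axes, in that order (R = Rz(yaw) Ry(pitch) Rx(roll)).
In Python, from station import status, camera, ctrl gives the robot as it stands. The module is installed in compiled form; this text tells all that it offers.
- The arm moves only by the shell command python3 -m jog 'ROWS' [FORCE]. ROWS is JSON, a list of rows, each a list of 7 numbers: the shift along the tool's x, y, z each as a share of 1000 mm, from -1 to 1, then the turn, a rotation vector about the tool's x, y, z each as a share of pi/2 rad, from -1 to 1, then the opening, from -1 (shut) to 1 (fully open), so that 0 is half open. A call has 1 to 20 rows; each row is the pose to reach, as a shift and turn from the pose measured when the call began, along the tool's axes at that moment; what a row does not reach only later rows make up. A row lasts 1/10 s, in which the tool goes at most 50 mm and 8.59 degrees, less where a joint would pass 70% of its speed; a pose out of reach is approached as far as the arm can. A call with a number of a shift or a turn outside -1 to 1 is refused whole. A call with a gripper value outside its range is refused whole. The fingers move at their own pace and stop on an object; FORCE is the grip in N (left out, the last holds). Time passes only in rows, so rows that repeat a pose let the fingers close. It gives the time, the measured TCP pose, the force and the opening at its end, in the units of the state.
- status.get_obs(): the state, without advancing time (a new reading comes with each control period).
- camera(name): name is "side" or "top"; returns a dict with "image" (400x640x3 uint8, red, green, blue), "fx", "fy", "cx", "cy" (pixels), "world_from_camera" (4x4, takes a point from camera to world coordinates). Camera axes: x right, y down, z forward; pixel columns grow to the right and rows downward; lengths in m; the calibration is good to about 2 mm. A picture is of the moment at which its call begins. There is no depth.
- ctrl.hand_in(): hands the job in, once; it reports no verdict.
The state is a dict: "time_s": time; "qpos": joint angles; "joint_vel": joint speeds; "tau": joint torques, N m; "ee_pos": TCP position; "eef_rot": TCP orientation; "force": force on the tool from outside, world axes, zero at the start; "moment": the same for the moment, N m; "grip_width": finger opening in m.
Only numpy, scipy, OpenCV 4.12 (cv2) and the standard library are available. Lean on these libraries where they do the work, as an engineer would, in place of code of your own. Each camera call takes 0.05 s, during which the arm holds its last target.

## Working session

There is one attempt and no reset: what is moved stays moved. The work goes in short steps, Python scripts to look and compute and a shell command to move; the robot and the scene stay as the last step left them, time stands still between calls to the robot, and variables do not carry over. Pictures are saved under pics/ and viewed, and the job is handed in when it is done.

```bash
mkdir -p pics && ls && python3 - <<'E'
from station import status, camera, ctrl
import cv2
print(status.get_obs())
for n in ("side","top"):
    c=camera(n); cv2.imwrite(f"pics/{n}0.png",c["image"][:,:,::-1])
    print(n,c["fx"],c["fy"],c["cx"],c["cy"],c["world_from_camera"].round(3).tolist() if hasattr(c["world_from_camera"],'round') else c["world_from_camera"])
E
```

```text
pics
{'time_s': 0.0, 'qpos': array([ 1.09642807e+00,  3.00475650e-01,  1.52159451e+00,  2.37340836e-05,
        1.32069528e+00, -6.65576043e-02]), 'joint_vel': array([-0.00123678, -0.00176556,  0.00084489, -0.00121735,  0.00026211,
       -0.000515  ]), 'tau': array([-2.72987520e-03, -5.31806839e+01, -3.52729011e+01,  7.07276585e-02,
        2.44428293e-02, -9.23537573e-05]), 'ee_pos': array([0.2179835 , 0.50466755, 0.20487815]), 'eef_rot': array([-3.14042399e+00, -1.00938464e-04,  2.73377606e+00]), 'force': array([0.89294871, 0.56010038, 0.54340394]), 'moment': array([ 0.03462886,  0.01019526, -0.01260735]), 'grip_width': 0.0939072306307904}
side 425.84402722251104 425.84402722251104 316.60577313232045 201.47127864217967 [[0.887, -0.339, 0.313, 0.241], [-0.461, -0.63, 0.625, -0.662], [-0.015, -0.699, -0.715, 0.778], [0.0, 0.0, 0.0, 1.0]]
top 495.69681759492613 495.69681759492613 321.14291399494044 203.43767220118212 [[-0.004, -0.989, 0.146, 0.317], [-1.0, 0.005, 0.005, -0.042], [-0.006, -0.146, -0.989, 1.55], [0.0, 0.0, 0.0, 1.0]]
```

View pics/side0.png

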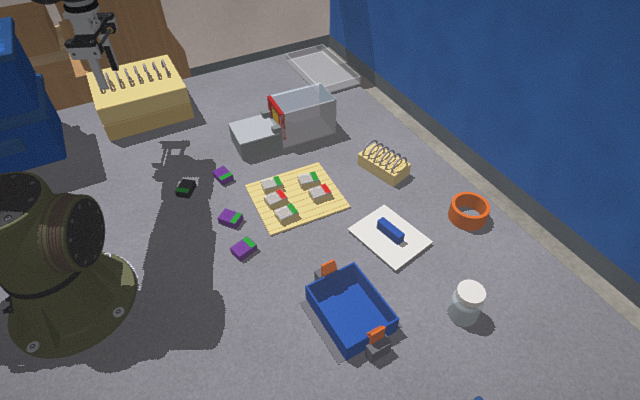

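View pics/top0.png

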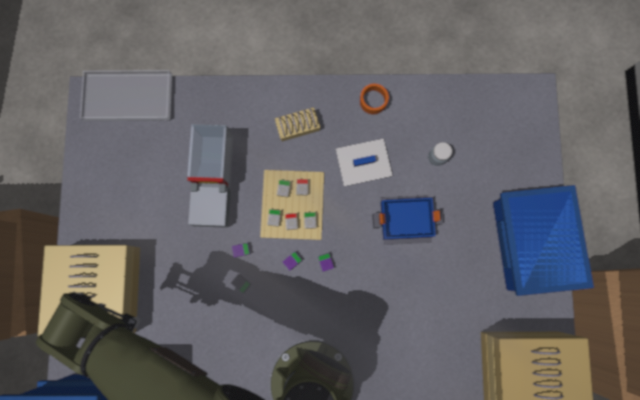

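The top view shows three green cases at about (284,186), (274,216) and (311,219), and two red at (302,186) and (292,221). The purple and black look-alikes lie off the foam. Next I zoom in for measurement.

```bash
cat > h.py <<'E'
import numpy as np, cv2
from station import status, camera, ctrl
def rays(c,pts):
    pts=np.atleast_2d(np.asarray(pts,float)); 
    d=np.c_[(pts[:,0]-c["cx"])/c["fx"],(pts[:,1]-c["cy"])/c["fy"],np.ones(len(pts))]
    T=np.asarray(c["world_from_camera"]); return T[:3,3], d@T[:3,:3].T
def plane(c,pts,z):
    o,d=rays(c,pts); return o+d*((z-o[2])/d[:,2])[:,None]
def proj(c,P):
    T=np.linalg.inv(np.asarray(c["world_from_camera"])); q=np.atleast_2d(P)@T[:3,:3].T+T[:3,3]
    return np.c_[q[:,0]/q[:,2]*c["fx"]+c["cx"],q[:,1]/q[:,2]*c["fy"]+c["cy"]]
def tri(c1,p1,c2,p2):
    o1,d1=rays(c1,p1);o2,d2=rays(c2,p2);d1=d1[0];d2=d2[0]
    A=np.c_[d1,-d2];s=np.linalg.lstsq(A,o2-o1,rcond=None)[0]
    a=o1+d1*s[0];b=o2+d2*s[1];return (a+b)/2,np.linalg.norm(a-b)
def save(c,name,box=None,s=1):
    im=c["image"][:,:,::-1]
    if box: x0,y0,x1,y1=box; im=im[y0:y1,x0:x1]
    im=cv2.resize(im,None,fx=s,fy=s,interpolation=cv2.INTER_NEAREST); cv2.imwrite("pics/"+name+".png",im)
E
python3 - <<'E'
from h import *
c=camera("side");save(c,"s1",(235,155,365,245),6)
c=camera("top");save(c,"t1",(180,110,340,245),5)
E
```

```text
(no output)
```

View pics/s1.png

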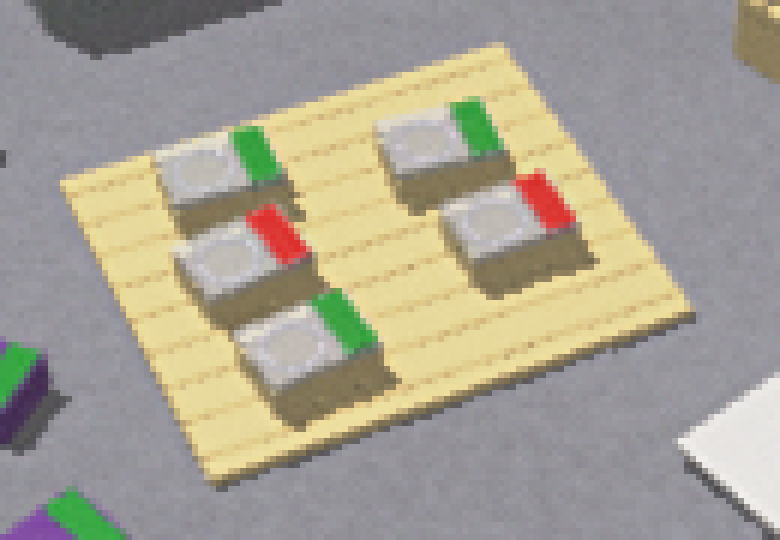

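View pics/t1.png

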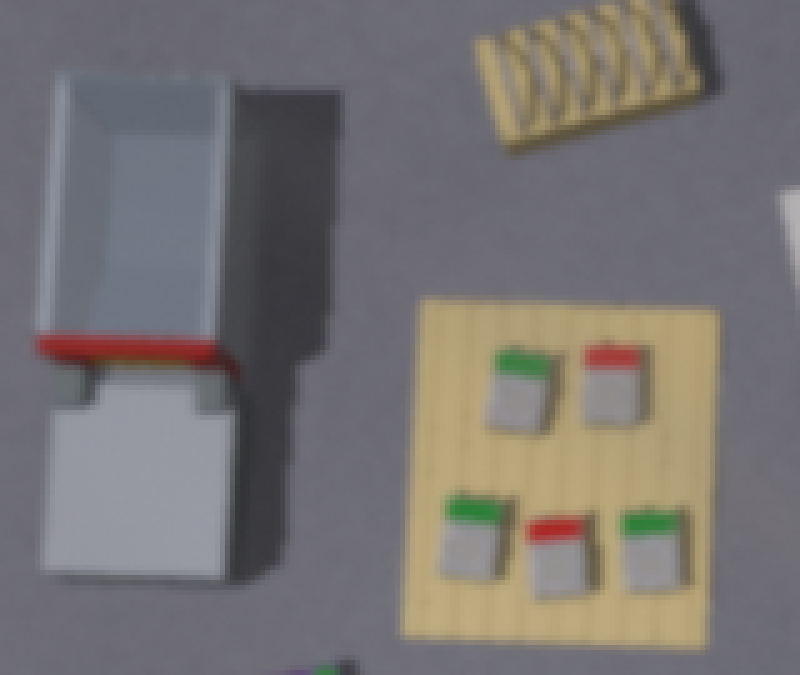

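```bash
cat >> h.py <<'E'
def cases(c,z=0.026,region=None,show=False):
    im=c["image"];hsv=cv2.cvtColor(im,cv2.COLOR_RGB2HSV);H,S,V=[hsv[:,:,i].astype(int) for i in range(3)]
    R,G,B=[im[:,:,i].astype(int) for i in range(3)]
    red=((R>150)&(G<100)&(B<100)); grn=((G>100)&(R<90)&(B<110))
    white=((S<45)&(V>135))
    out=[]
    for nm,m in (("red",red),("green",grn)):
        n,l,st,ce=cv2.connectedComponentsWithStats(m.astype(np.uint8))
        for i in range(1,n):
            if st[i,4]<12: continue
            x,y=ce[i]
            if region is not None:
                P=plane(c,[x,y],z)[0]
                if not(region[0]<P[0]<region[1] and region[2]<P[1]<region[3]): continue
            t=(l==i)
            w=white|t
            x0,y0=int(x)-30,int(y)-30
            sub=np.zeros_like(w);sub[max(0,y0):y0+60,max(0,x0):x0+60]=w[max(0,y0):y0+60,max(0,x0):x0+60]
            k=sub.astype(np.uint8)
            _,l2,st2,_=cv2.connectedComponentsWithStats(k,connectivity=4)
            lab=np.bincount(l2[t]).argmax(); mm=(l2==lab)
            v,u=np.nonzero(mm);P=plane(c,np.c_[u,v],z)
            tv,tu=np.nonzero(t);T=plane(c,np.c_[tu,tv],z)
            rc=cv2.minAreaRect((P[:,:2]*1000).astype(np.float32))
            cen=P[:,:2].mean(0);dv=T[:,:2].mean(0)-cen
            out.append((nm,np.round(np.array(rc[0])),np.round(rc[1]),round(rc[2],1),(cen*1000).round(1),np.degrees(np.arctan2(dv[1],dv[0])).round(1),(T[:,:2].mean(0)*1000).round(1),len(P)))
    return out
E
python3 - <<'E'
from h import *
for n in("side","top"):
    c=camera(n);print(n)
    for r in cases(c,region=(0.2,0.6,-0.1,0.25)): print(*r)
    cor=[]
E
```

```text
side
red [504.  63.] [12. 35.] 4.0 [503.5  62.9] 0.0 [503.5  62.9] 48
green [413. 210.] [293. 143.] 85.1 [410.1 201. ] -143.0 [400.8 193.9] 2086
green [516. 111.] [33. 11.] 84.7 [515.3 111.6] 72.5 [515.4 112. ] 38
green [507.   3.] [11. 33.] 2.9 [506.8   3.5] 0.0 [506.8   3.5] 47
green [378.  48.] [226. 119.] 78.0 [376.6  45.5] -108.3 [374.8  39.9] 2241
green [376. -45.] [13. 33.] 18.5 [375.6 -45.3] 0.0 [375.6 -45.3] 67
top
red [486.  60.] [47. 31.] 0.4 [486.3  61. ] 1.8 [504.7  61.5] 144
green [499. 114.] [35. 48.] 81.1 [498.4 114.5] -14.8 [516.7 109.7] 153
green [490.   3.] [34. 44.] 89.9 [489.6   3. ] 0.7 [508.2   3.3] 149
green [403. 200.] [36. 14.] 10.5 [403.5 199.9] 0.0 [403.5 199.9] 55
green [377.  45.] [33. 14.] 40.0 [377.2  45.7] 0.0 [377.2  45.7] 52
green [379. -39.] [15. 34.] 18.1 [378.3 -39.5] 0.0 [378.3 -39.5] 57
```

```bash
python3 - <<'E'
from h import *
c=camera("side");im=c["image"]
for u,v in ((268,183),(273,199),(281,213),(303,178),(314,192),(320,180),(240,240),(275,235),(277,220)): print(u,v,im[v,u])
c=camera("top")
for r in cases(c,region=(0.44,0.7,-0.1,0.25)): print(*r)
E
```

```text
268 183 [190 182 177]
273 199 [191 188 181]
281 213 [196 188 182]
303 178 [193 189 181]
314 192 [192 187 181]
320 180 [232 210 149]
240 240 [138 116 158]
275 235 [144 142 149]
277 220 [222 201 143]
red [596.  29.] [48. 31.] 0.0 [594.4  28. ] -3.1 [612.8  27. ] 155
red [486.  60.] [47. 31.] 0.4 [486.4  60.9] 0.9 [504.6  61.2] 145
green [609.  81.] [28. 10.] 89.7 [609.1  80.5] 0.0 [609.1  80.5] 34
green [499. 114.] [35. 48.] 81.1 [498.6 114.5] -14.8 [516.7 109.7] 152
green [490.   3.] [34. 44.] 89.9 [490.    3.3] -0.2 [508.1   3.2] 151
```

```bash
sed -i 's/white=((S<45)&(V>135))/white=((S<40)\&(V>(165 if c["fx"]<450 else 135)))/; s/k=sub.astype(np.uint8)/k=cv2.morphologyEx(sub.astype(np.uint8),cv2.MORPH_CLOSE,np.ones((3,3),np.uint8))/' h.py && python3 - <<'E'
from h import *
for n in("side","top"):
    c=camera(n);print(n)
    for r in cases(c,region=(0.44,0.7,-0.1,0.25)): print(*r)
E
```

```text
side
red [594.  28.] [34. 48.] 87.1 [593.9  27.4] -2.9 [611.8  26.5] 176
red [486.  62.] [48. 35.] 4.8 [486.   61.2] 5.4 [503.5  62.9] 182
green [590.  86.] [33. 47.] 79.8 [589.9  85.4] -9.4 [607.7  82.4] 155
green [498. 118.] [40. 48.] 82.1 [497.5 115.8] -12.2 [515.6 111.9] 173
green [489.   4.] [48. 36.] 2.5 [488.6   3.1] 1.7 [506.6   3.7] 202
top
red [596.  29.] [48. 31.] 0.0 [595.   27.6] -1.8 [612.8  27. ] 153
red [488.  60.] [44. 31.] 0.4 [487.2  60.9] 0.8 [504.6  61.2] 151
green [592.  86.] [32. 48.] 75.2 [591.3  86.2] -17.2 [609.   80.7] 144
green [500. 114.] [33. 49.] 76.5 [499.4 114.3] -15.0 [516.7 109.7] 157
green [490.   1.] [31. 44.] 89.9 [490.4   2.4] 2.5 [508.1   3.2] 152
```

```bash
python3 - <<'E'
from h import *
c=camera("top");save(c,"t2",(325,125,475,250),5)
c=camera("side");save(c,"s2",(295,195,445,365),3)
save(c,"s3",(220,75,350,165),6)
E
```

```text
(no output)
```

View pics/t2.png

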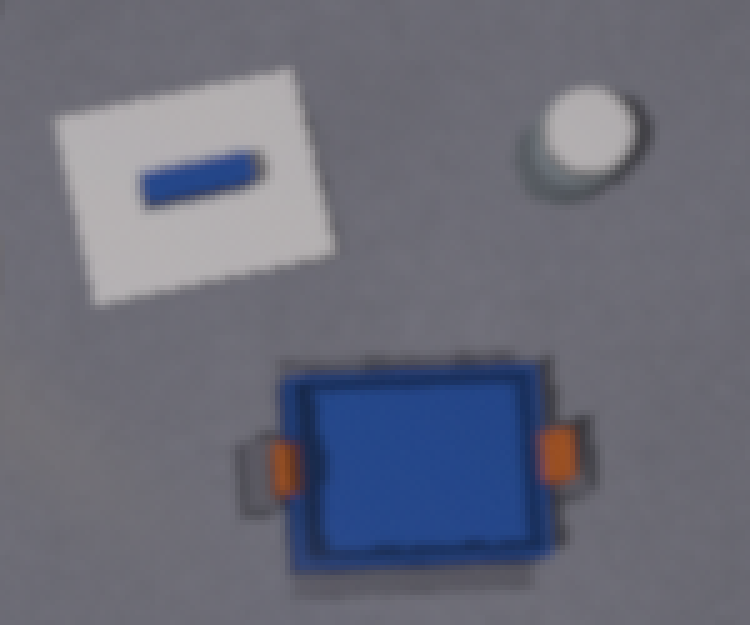

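View pics/s2.png

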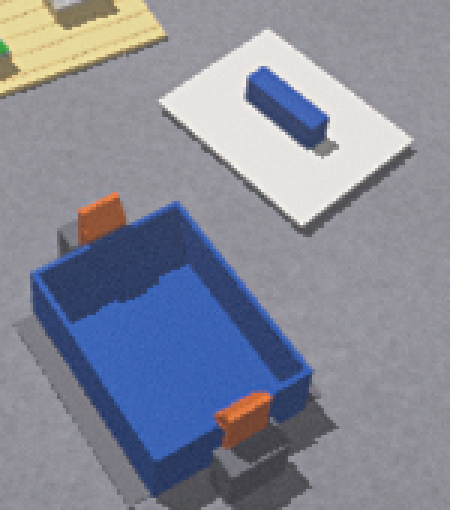

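View pics/s3.png

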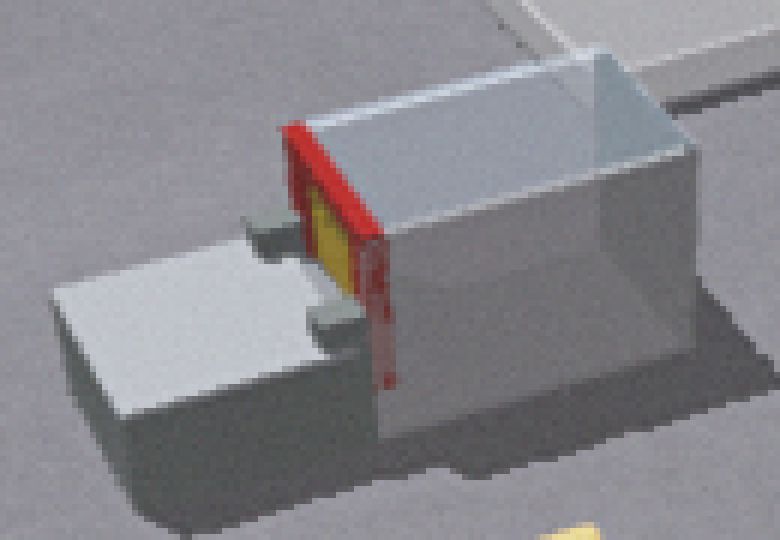

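```bash
python3 - <<'E'
from h import *
t=camera("top");s=camera("side")
def S2(*p): return np.array(p)/3+[295,195]
def T2(*p): return np.array(p)/5+[325,125]
def S3(*p): return np.array(p)/6+[220,75]
def T1(*p): return np.array(p)/5+[180,110]
f=lambda c,p,z:(plane(c,p,z)[:,:2]*1000).round(0).tolist()
print("tub top",f(t,T2((280,378),(548,362),(553,552),(290,570)),.05))
print("tub side",f(s,S2((33,272),(178,203),(312,372),(152,462)),.05))
print("lid top",f(t,T2((53,116),(293,66),(337,252),(93,306)),.012))
print("lid side",f(s,S2((160,100),(267,28),(413,138),(303,227)),.012))
print("handle top",f(t,T2((142,175),(258,150),(262,180),(148,207)),.04))
print("handle side",f(s,S2((246,75),(265,67),(328,118),(308,132)),.04))
print("sill top",f(t,T1((40,572),(228,578)),.06))
print("sill side",f(s,S3((50,292),(121,415)),.06))
print("lintel top front",f(t,T1((38,356),(217,360)),.117),"back",f(t,T1((38,336),(217,342)),.117))
print("lintel side",f(s,S3((283,127),(374,238)),.117),"back",f(s,S3((302,122),(386,236)),.117))
def blob(c,m,z):
    n,l,st,ce=cv2.connectedComponentsWithStats(m.astype(np.uint8))
    return [((plane(c,ce[i],z)[0]*1000).round(0),st[i,4]) for i in range(1,n) if st[i,4]>15]
for c in(t,s):
    R,G,B=[c["image"][:,:,i].astype(int) for i in range(3)]
    print("orange",blob(c,(R>140)&(G>50)&(G<130)&(B<80)&(R-G>70),.07))
    print("yellowflap",blob(c,(R>130)&(G>110)&(B<70),.085))
    m=(B>120)&(R<80);
    n,l,st,ce=cv2.connectedComponentsWithStats(m.astype(np.uint8))
    for i in range(1,n):
        P=plane(c,ce[i],.04)[0]
        if st[i,4]>60 and 0.55<P[0]<.7:
            v,u=np.nonzero(l==i);Q=plane(c,np.c_[u,v],.04)[:,:2].astype(np.float32)*1000
            print("hdl",cv2.minAreaRect(Q),st[i,4])
E
```

```text
tub top [[546.0, -217.0], [555.0, -381.0], [439.0, -380.0], [429.0, -220.0]]
tub side [[432.0, -225.0], [547.0, -222.0], [554.0, -373.0], [436.0, -377.0]]
lid top [[722.0, -80.0], [754.0, -234.0], [633.0, -259.0], [599.0, -104.0]]
lid side [[601.0, -107.0], [719.0, -81.0], [752.0, -231.0], [631.0, -260.0]]
handle top [[676.0, -135.0], [692.0, -207.0], [673.0, -210.0], [656.0, -138.0]]
handle side [[660.0, -137.0], [677.0, -137.0], [690.0, -202.0], [669.0, -206.0]]
sill top [[475.0, 369.0], [471.0, 255.0]]
sill side [[476.0, 365.0], [472.0, 258.0]]
lintel top front [[597.0, 359.0], [594.0, 254.0]] back [[609.0, 360.0], [605.0, 254.0]]
lintel side [[600.0, 358.0], [600.0, 252.0]] back [[610.0, 358.0], [606.0, 251.0]]
orange [(array([ 887., -229.,   70.]), np.int32(29)), (array([ 844., -176.,   70.]), np.int32(28)), (array([605.,  24.,  70.]), np.int32(27)), (array([ 497., -380.,   70.]), np.int32(28)), (array([500.,  59.,  70.]), np.int32(22))]
yellowflap []
hdl ((676.2304077148438, -167.87890625), (15.565516471862793, 66.64059448242188), 12.045442581176758) 107
orange [(array([628., 368.,  70.]), np.int32(46)), (array([590., -14.,  70.]), np.int32(37)), (array([488.,  21.,  70.]), np.int32(42)), (array([ 855., -222.,   70.]), np.int32(272)), (array([ 490., -208.,   70.]), np.int32(20)), (array([ 496., -380.,   70.]), np.int32(73))]
yellowflap [(array([596., 299.,  85.]), np.int32(37)), (array([ 842., -231.,   85.]), np.int32(199)), (array([ 492., -387.,   85.]), np.int32(31))]
hdl ((674.087646484375, -170.18057250976562), (17.962717056274414, 66.84127044677734), 11.996148109436035) 178
```

Both views agree to about 2 mm. Estimates, mm and degrees:

| Thing | Position | Yaw |
|---|---|---|
| tub | (492, -299) | 2.7 |
| lid | (676, -169.5) | 12 |
| hopper origin | (604, 306.5) | about -2.3 |

Now I work out moves to the first red case, at (486.5, 61).

```bash
cat >> h.py <<'E'
def go(x,y,z,th):
    """row numbers to reach world mm, jaw axis (tool y) at th deg from world x, tool down"""
    from scipy.spatial.transform import Rotation as Ro
    o=status.get_obs();R=Ro.from_euler('xyz',o["eef_rot"])
    T=Ro.from_euler('xyz',[np.pi,0,np.pi/2+np.radians(th)])
    d=R.inv().apply(np.array([x,y,z])/1000-o["ee_pos"]);r=(R.inv()*T).as_rotvec()/(np.pi/2)
    print("row",d.round(4).tolist(),r.round(4).tolist(),"t",round(o["time_s"],2),"ee",(o["ee_pos"]*1000).round(1),"rpy",np.degrees(o["eef_rot"]).round(2),"w",round(o["grip_width"]*1000,1),"F",o["force"].round(1))
    return o
E
python3 -c "
from h import *
go(486.5,61,120,4)"
```

```text
row [-0.4224, -0.3011, 0.0855] [0.0, -0.0, 0.6959] t 0.7 ee [218.1 504.9 205.5] rpy [180.    -0.   156.64] w 94.0 F [0.4 0.  0.6]
```

```bash
python3 -m jog '[[-0.4224,-0.3011,0.0855,0,0,0.6959,0.4],[-0.4224,-0.3011,0.0855,0,0,0.6959,0.4],[-0.4224,-0.3011,0.0855,0,0,0.6959,0.4],[-0.4224,-0.3011,0.0855,0,0,0.6959,0.4],[-0.4224,-0.3011,0.0855,0,0,0.6959,0.4],[-0.4224,-0.3011,0.0855,0,0,0.6959,0.4],[-0.4224,-0.3011,0.0855,0,0,0.6959,0.4],[-0.4224,-0.3011,0.0855,0,0,0.6959,0.4],[-0.4224,-0.3011,0.0855,0,0,0.6959,0.4],[-0.4224,-0.3011,0.0855,0,0,0.6959,0.4],[-0.4224,-0.3011,0.0855,0,0,0.6959,0.4],[-0.4224,-0.3011,0.0855,0,0,0.6959,0.4],[-0.4224,-0.3011,0.0855,0,0,0.6959,0.4],[-0.4224,-0.3011,0.0855,0,0,0.6959,0.4]]' 25; python3 -c "
from h import *
go(486.5,61,9,4)
save(camera('side'),'s4',(200,60,440,240),3)"
```

```text
time_s: 2.1
ee_pos: [0.4861, 0.0618, 0.1202]
eef_rot: [3.141, -0.0, 1.642]
force: [0.7, 0.2, 0.0]
grip_width: 0.0659
row [-0.0008, 0.0003, 0.1112] [0.0001, -0.0001, 0.0006] t 2.1 ee [486.1  61.8 120.2] rpy [179.99  -0.    94.06] w 65.9 F [0.7 0.2 0. ]
```

View pics/s4.png

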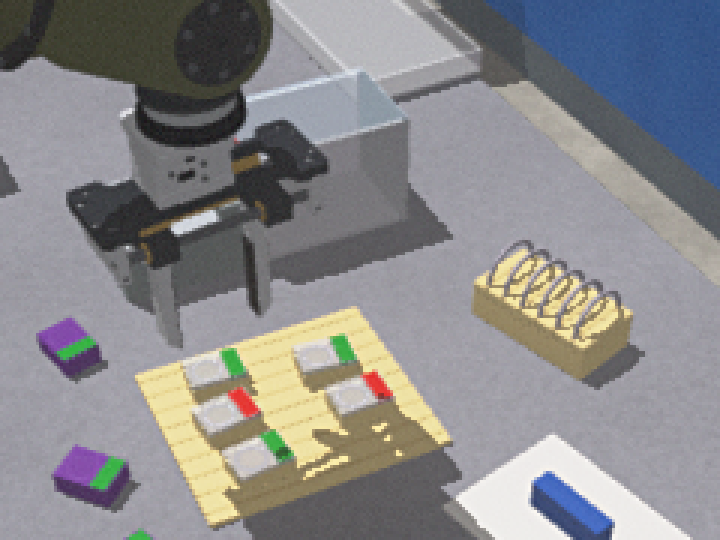

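The jaws straddle the case along world x and all five cases are unmoved. Descend and grip.

```bash
python3 -m jog '[[-0.0008,0,0.04,0,0,0,0.4],[-0.0008,0,0.08,0,0,0,0.4],[-0.0008,0,0.1,0,0,0,0.4],[-0.0008,0,0.11,0,0,0,0.4],[-0.0008,0,0.111,0,0,0,0.4],[-0.0008,0,0.111,0,0,0,-0.5],[-0.0008,0,0.111,0,0,0,-0.5],[-0.0008,0,0.111,0,0,0,-0.5],[-0.0008,0,0.111,0,0,0,-0.5],[-0.0008,0,0.111,0,0,0,-0.5],[-0.0008,0,0.111,0,0,0,-0.5]]' 25; python3 -c "
from h import *
go(517,310,75,-2.3)"
```

```text
time_s: 3.25
ee_pos: [0.487, 0.0612, 0.0104]
eef_rot: [3.139, -0.0, 1.642]
force: [-1.0, 0.9, 8.2]
grip_width: 0.05
row [0.246, 0.0478, -0.0644] [0.0015, -0.0002, 0.0709] t 3.25 ee [487.   61.2  10.4] rpy [ 1.7987e+02 -1.0000e-02  9.4080e+01] w 50.0 F [-1.   0.9  8.2]
```

Gripped at 50 mm. Lift straight up, then carry to the sill at hopper x ≈ -80.

```bash
python3 -m jog '[[0,0,-0.02,0,0,0,-0.5],[0,0,-0.06,0,0,0,-0.5],[0,0,-0.1,0,0,0,-0.5],[0,0,-0.11,0,0,0,-0.5],[0.04,0.01,-0.11,0,0,0.01,-0.5],[0.08,0.02,-0.11,0,0,0.02,-0.5],[0.12,0.03,-0.11,0,0,0.04,-0.5],[0.16,0.04,-0.11,0,0,0.06,-0.5],[0.2,0.05,-0.11,0,0,0.071,-0.5],[0.24,0.055,-0.11,0,0,0.071,-0.5],[0.245,0.055,-0.11,0,0,0.071,-0.5],[0.245,0.055,-0.11,0,0,0.071,-0.5]]' 25; python3 -c "
from h import *
go(524,310,66,-2.3)
save(camera('side'),'s5',(200,60,440,240),3)"
```

```text
time_s: 4.45
ee_pos: [0.5236, 0.3101, 0.1197]
eef_rot: [3.14, 0.0, 1.532]
force: [-0.4, -0.1, -1.5]
grip_width: 0.05
row [-0.0, 0.0004, 0.0537] [0.0008, 0.0001, 0.0009] t 4.45 ee [523.6 310.1 119.7] rpy [1.7992e+02 1.0000e-02 8.7780e+01] w 50.0 F [-0.4 -0.1 -1.5]
```

View pics/s5.png

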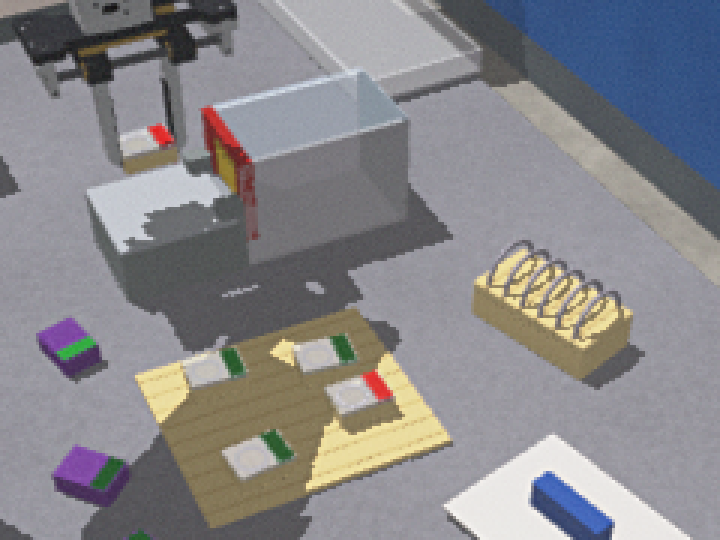

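The red case is held level over the sill. Lower and release it.

```bash
python3 -m jog '[[0,0,0.03,0,0,0,-0.5],[0,0,0.045,0,0,0,-0.5],[0,0,0.052,0,0,0,-0.5],[0,0,0.054,0,0,0,-0.5],[0,0,0.054,0,0,0,-0.5],[0,0,0.054,0,0,0,0.3],[0,0,0.054,0,0,0,0.3],[0,0,0.054,0,0,0,0.3],[0,0,0.03,0,0,0,0.3],[0,0,-0.01,0,0,0,0.3],[0,-0.03,-0.03,0,0,0,-1],[0,-0.07,-0.03,0,0,0,-1],[0,-0.07,-0.03,0,0,0,-1],[0,-0.07,-0.03,0,0,0,-1],[0,-0.07,-0.03,0,0,0,-1]]' 25; python3 -c "
from h import *
go(524,310,66,-2.3)
c=camera('side');save(c,'s6',(200,60,440,240),3)
for r in cases(c,z=.08,region=(.45,.65,.2,.4)): print(*r)"
```

```text
time_s: 6.0
ee_pos: [0.4546, 0.3119, 0.1499]
eef_rot: [3.14, 0.0, 1.531]
force: [-0.1, 2.0, -0.6]
grip_width: 0.0246
row [0.0009, 0.0693, 0.084] [0.0012, 0.0, 0.0] t 6.0 ee [454.6 311.9 149.9] rpy [179.89   0.    87.7 ] w 24.6 F [-0.1  2.  -0.6]
red [677. 362.] [114. 124.] 87.7 [666.9 365.6] -176.6 [622.3 362.9] 693
red [528. 286.] [108. 121.] 86.1 [521.3 289.6] 42.0 [541.1 307.5] 701
```

View pics/s6.png

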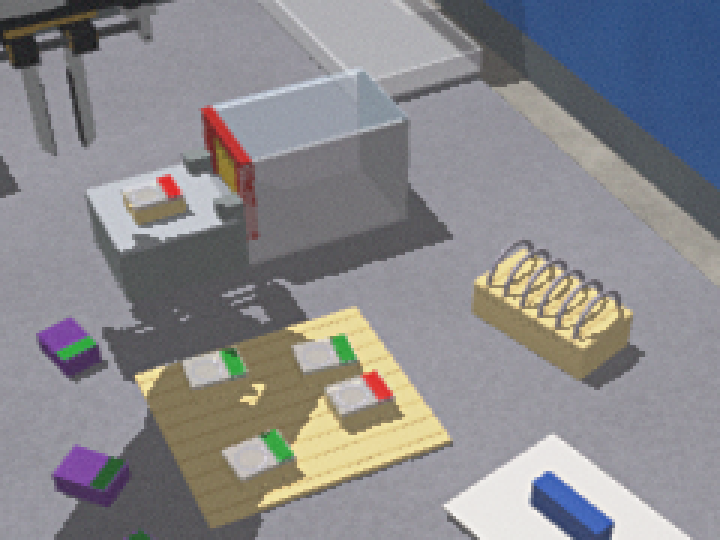

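The case sits on the sill with its tag at (541, 307), so its centre is near (523, 308). Close the fingers, go down behind it and push along the hopper axis.

```bash
python3 -m jog '[[0.001,0.02,0,0,0,0,-1],[0.001,0.02,0.05,0,0,0,-1],[0.001,0.02,0.08,0,0,0,-1],[0.001,0.02,0.084,0,0,0,-1],[0.001,0.02,0.084,0,0,0,-1],[0.001,0.03,0.084,0,0,0,-1],[0.001,0.04,0.084,0,0,0,-1],[0.001,0.05,0.084,0,0,0,-1],[0.001,0.06,0.084,0,0,0,-1],[0.001,0.07,0.084,0,0,0,-1],[0.001,0.08,0.084,0,0,0,-1],[0.001,0.085,0.084,0,0,0,-1],[0.001,0.085,0.084,0,0,0,-1]]' 25; python3 -c "
from h import *
go(580,306,66,-2.3)
c=camera('side');save(c,'s7',(200,60,440,240),3)"
```

```text
time_s: 7.35
ee_pos: [0.5403, 0.3092, 0.0656]
eef_rot: [3.14, 0.0, 1.53]
force: [-0.1, 0.5, -0.3]
grip_width: 0.0003
row [-0.0016, 0.0398, -0.0003] [0.001, 0.0002, -0.0004] t 7.35 ee [540.3 309.2  65.6] rpy [1.7991e+02 2.0000e-02 8.7660e+01] w 0.3 F [-0.1  0.5 -0.3]
```

View pics/s7.png

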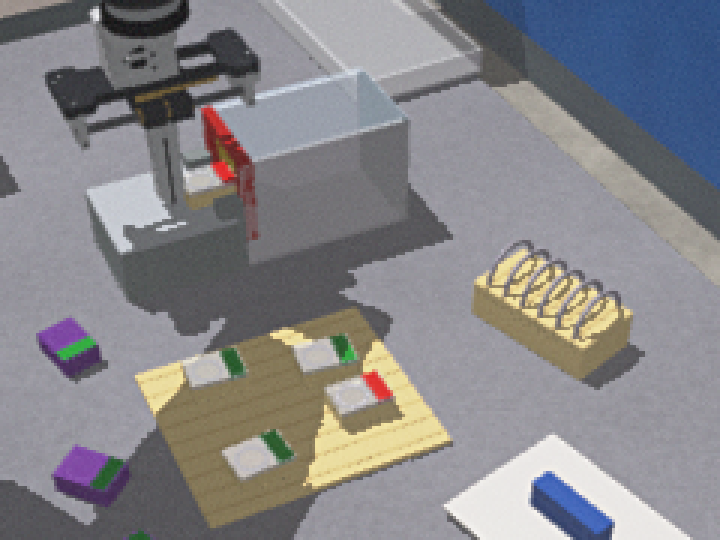

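The case enters the mouth straight. Push the last 40 mm, then back off.

```bash
python3 -m jog '[[-0.0005,0.01,0,0,0,0,-1],[-0.001,0.02,0,0,0,0,-1],[-0.0015,0.03,0,0,0,0,-1],[-0.0015,0.037,0,0,0,0,-1],[-0.0015,0.04,0,0,0,0,-1],[-0.0015,0.04,0,0,0,0,-1],[-0.0015,0.04,0,0,0,0,-1]]' 25; python3 -c "
from h import *
go(580,306,66,-2.3)
c=camera('side');save(c,'s8',(200,60,440,240),3)"
```

```text
time_s: 8.1
ee_pos: [0.5795, 0.3062, 0.0655]
eef_rot: [3.141, 0.0, 1.53]
force: [0.1, -0.3, 0.8]
grip_width: 0.0007
row [-0.0001, 0.0005, -0.0005] [0.0007, 0.0003, -0.0002] t 8.1 ee [579.5 306.2  65.5] rpy [1.7994e+02 3.0000e-02 8.7680e+01] w 0.7 F [ 0.1 -0.3  0.8]
```

View pics/s8.png

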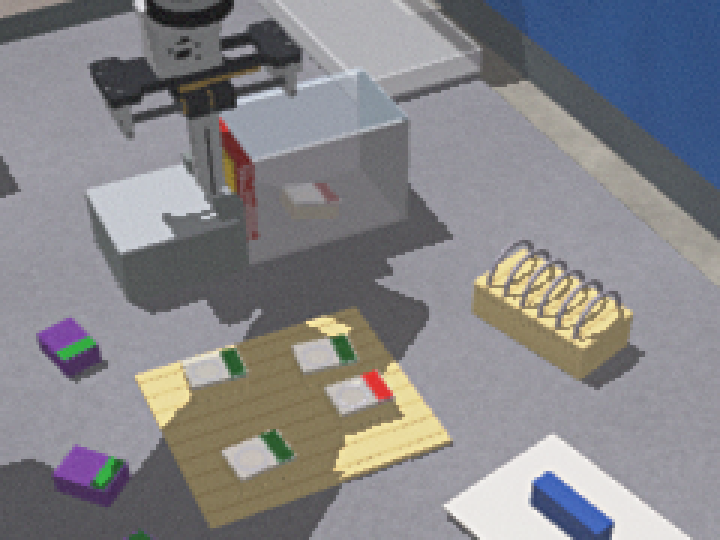

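The first red case is inside and the flap hangs shut. Back off, then head for the second red.

```bash
python3 -m jog '[[0,-0.02,0,0,0,0,-1],[0,-0.04,-0.02,0,0,0,-1],[0,-0.04,-0.06,0,0,0,-0.5],[0,-0.04,-0.1,0,0,0,0.3],[0,-0.04,-0.1,0,0,0,0.4],[-0.05,-0.04,-0.1,0,0,0,0.4],[-0.1,-0.03,-0.1,0,0,0,0.4],[-0.15,-0.01,-0.09,0,0,0,0.4],[-0.2,0,-0.08,0,0,0,0.4],[-0.24,0.01,-0.07,0,0,0,0.4],[-0.278,0.025,-0.06,0,0,0,0.4],[-0.278,0.025,-0.06,0,0,0,0.4],[-0.278,0.025,-0.06,0,0,0,0.4]]' 25; python3 -c "
from h import *
for n in('top','side'):
  c=camera(n)
  for r in cases(c,region=(0.44,0.7,-0.1,0.25)): print(*r)
save(c,'s9',(200,60,440,240),3)
go(594.5,27.8,10,-3)"
```

```text
time_s: 9.45
ee_pos: [0.5929, 0.0271, 0.1252]
eef_rot: [3.141, 0.0, 1.529]
force: [-0.5, 0.4, 0.4]
grip_width: 0.066
red [594.  28.] [36. 48.] 87.1 [593.2  27.1] -1.9 [611.8  26.5] 184
green [590.  85.] [34. 47.] 78.0 [589.3  85.1] -9.1 [607.5  82.2] 160
green [523. 149.] [113. 157.] 81.1 [514.9 157.3] -89.8 [515.1 111.6] 998
green [489.   3.] [48. 35.] 3.7 [488.1   2.2] 3.0 [506.8   3.2] 206
row [-0.0006, 0.0014, 0.1159] [0.0008, 0.0002, 0.0082] t 9.55 ee [592.9  28.5 125.9] rpy [1.7992e+02 2.0000e-02 8.7740e+01] w 65.8 F [-0.1 -0.1 -0. ]
```

View pics/s9.png

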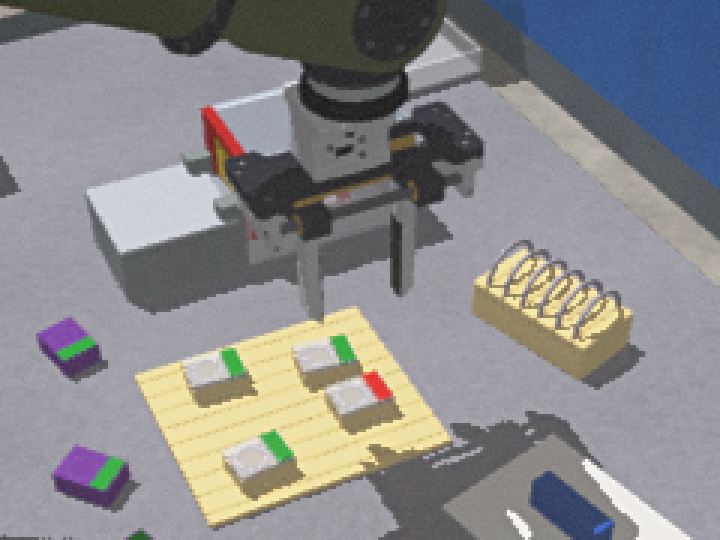

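Second red unmoved at (594, 28). Grip and lift it.

```bash
python3 -m jog '[[-0.0006,0.0014,0.04,0,0,0.008,0.4],[-0.0006,0.0014,0.08,0,0,0.008,0.4],[-0.0006,0.0014,0.1,0,0,0.008,0.4],[-0.0006,0.0014,0.112,0,0,0.008,0.4],[-0.0006,0.0014,0.115,0,0,0.008,0.4],[-0.0006,0.0014,0.115,0,0,0.008,-0.5],[-0.0006,0.0014,0.115,0,0,0.008,-0.5],[-0.0006,0.0014,0.115,0,0,0.008,-0.5],[-0.0006,0.0014,0.115,0,0,0.008,-0.5],[-0.0006,0.0014,0.115,0,0,0.008,-0.5],[-0.0006,0.0014,0.1,0,0,0.008,-0.5],[-0.0006,0.0014,0.06,0,0,0.008,-0.5],[0,0,0.02,0,0,0.008,-0.5],[0,0,-0.01,0,0,0,-0.5],[0,0,-0.01,0,0,0,-0.5]]' 25; python3 -c "
from h import *
go(524,310,136,-2.3)"
```

```text
time_s: 11.05
ee_pos: [0.5947, 0.0285, 0.1416]
eef_rot: [3.132, 0.0, 1.532]
force: [-0.7, -0.4, -1.3]
grip_width: 0.0497
row [0.2786, -0.0817, 0.0048] [0.0059, 0.0001, 0.0007] t 11.05 ee [594.7  28.5 141.6] rpy [1.7947e+02 1.0000e-02 8.7760e+01] w 49.7 F [-0.7 -0.4 -1.3]
```

```bash
python3 -m jog '[[0.03,-0.03,0,0.006,0,0,-0.5],[0.07,-0.06,0,0.006,0,0,-0.5],[0.11,-0.08,0,0.006,0,0,-0.5],[0.15,-0.082,0,0.006,0,0,-0.5],[0.19,-0.082,0,0.006,0,0,-0.5],[0.23,-0.082,0,0.006,0,0,-0.5],[0.265,-0.082,0,0.006,0,0,-0.5],[0.2786,-0.0817,0.005,0.006,0,0,-0.5],[0.2786,-0.0817,0.02,0.006,0,0,-0.5],[0.2786,-0.0817,0.02,0.006,0,0,-0.5],[0.2786,-0.0817,0.02,0.006,0,0,-0.5]]' 25; python3 -c "
from h import *
go(524,310,66,-2.3)
c=camera('side');save(c,'s10',(200,60,440,240),3)"
```

```text
time_s: 12.15
ee_pos: [0.5241, 0.3085, 0.1201]
eef_rot: [-3.14, 0.001, 1.53]
force: [0.5, 0.5, 0.0]
grip_width: 0.05
row [0.0016, -0.0001, 0.0541] [-0.001, 0.0007, -0.0003] t 12.15 ee [524.1 308.5 120.1] rpy [-1.7991e+02  6.0000e-02  8.7680e+01] w 50.0 F [0.5 0.5 0. ]
```

View pics/s10.png

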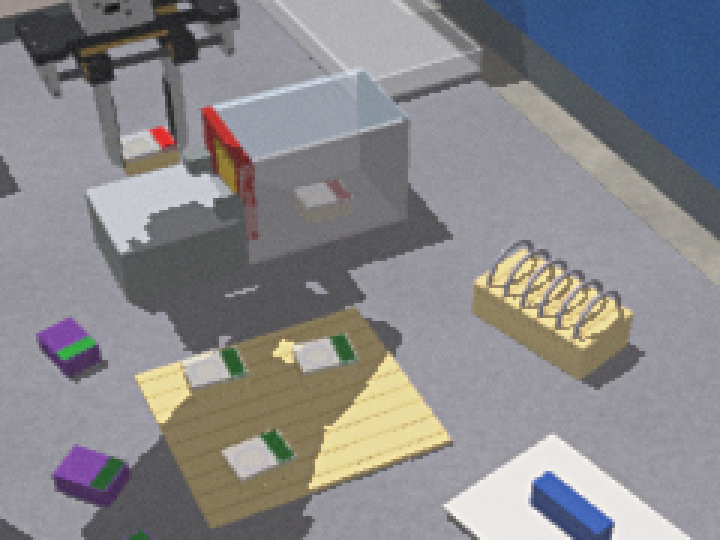

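The same picture as with the first red. Lower, release, retract behind and close.

```bash
python3 -m jog '[[0.0015,0,0.03,0,0,0,-0.5],[0.0015,0,0.045,0,0,0,-0.5],[0.0015,0,0.052,0,0,0,-0.5],[0.0015,0,0.054,0,0,0,-0.5],[0.0015,0,0.054,0,0,0,-0.5],[0.0015,0,0.054,0,0,0,0.3],[0.0015,0,0.054,0,0,0,0.3],[0.0015,0,0.054,0,0,0,0.3],[0.0015,0,0.03,0,0,0,0.3],[0,0,-0.01,0,0,0,0.3],[0,-0.03,-0.03,0,0,0,-1],[0,-0.07,-0.03,0,0,0,-1],[0,-0.07,-0.03,0,0,0,-1],[0,-0.07,-0.03,0,0,0,-1],[0,-0.07,-0.03,0,0,0,-1],[0,-0.07,-0.03,0,0,0,-1]]' 25; python3 -c "
from h import *
c=camera('side');save(c,'s11',(200,60,440,240),3)
for r in cases(c,z=.08,region=(.45,.58,.2,.4)): print(*r)
go(475,311,66,-2.3)"
```

```text
time_s: 13.8
ee_pos: [0.4552, 0.3114, 0.1506]
eef_rot: [-3.141, 0.001, 1.53]
force: [-0.0, 0.2, 1.4]
grip_width: 0.0163
red [528. 286.] [108. 121.] 86.1 [521.2 289.1] 43.2 [541.8 308.5] 708
row [0.0005, 0.02, 0.0845] [-0.0005, 0.0004, -0.0007] t 13.85 ee [455.1 311.4 150.5] rpy [-1.7996e+02  4.0000e-02  8.7640e+01] w 12.7 F [-0.4 -0.4 -0. ]
```

View pics/s11.png

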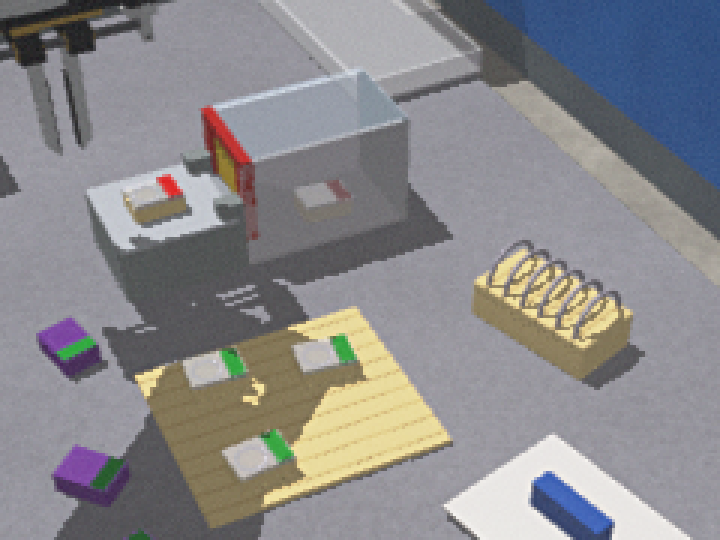

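```bash
python3 -m jog '[[0,0.02,0,0,0,0,-1],[0,0.02,0.05,0,0,0,-1],[0,0.02,0.08,0,0,0,-1],[0,0.02,0.084,0,0,0,-1],[0,0.02,0.084,0,0,0,-1],[0,0.03,0.084,0,0,0,-1],[0,0.04,0.084,0,0,0,-1],[0,0.05,0.084,0,0,0,-1],[0,0.06,0.084,0,0,0,-1],[0,0.07,0.084,0,0,0,-1],[0,0.08,0.084,0,0,0,-1],[0,0.09,0.084,0,0,0,-1],[0,0.1,0.084,0,0,0,-1],[0,0.11,0.084,0,0,0,-1],[0,0.12,0.084,0,0,0,-1],[0,0.125,0.084,0,0,0,-1],[0,0.125,0.084,0,0,0,-1],[0,0.125,0.084,0,0,0,-1]]' 25; python3 -c "
from h import *
go(580,306,66,-2.3)
c=camera('side');save(c,'s12',(200,60,440,240),3)"
```

```text
time_s: 15.65
ee_pos: [0.5798, 0.3062, 0.0663]
eef_rot: [-3.141, 0.001, 1.53]
force: [0.4, -0.0, -0.3]
grip_width: 0.0004
row [-0.0001, 0.0002, 0.0003] [-0.0006, 0.0005, -0.0007] t 15.65 ee [579.8 306.2  66.3] rpy [-1.7994e+02  5.0000e-02  8.7640e+01] w 0.4 F [ 0.4 -0.  -0.3]
```

View pics/s12.png

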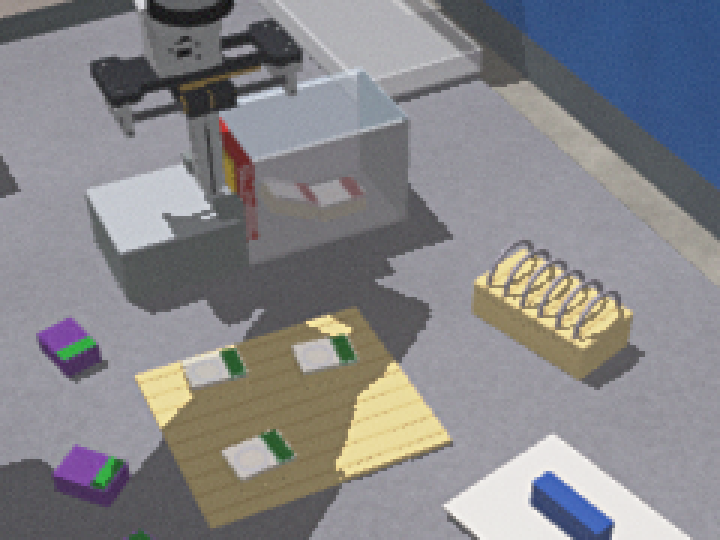

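Both reds are in the hopper. Retreat and go over the green at (498, 115).

```bash
python3 -m jog '[[0,-0.02,0,0,0,0,-1],[0,-0.04,-0.02,0,0,0,-1],[0,-0.06,-0.06,0,0,0,-0.5],[0,-0.08,-0.1,0,0,0,0.3],[-0.04,-0.08,-0.1,0,0,0.03,0.4],[-0.08,-0.08,-0.1,0,0,0.06,0.4],[-0.13,-0.08,-0.1,0,0,0.096,0.4],[-0.17,-0.08,-0.08,0,0,0.096,0.4],[-0.188,-0.089,-0.06,0,0,0.096,0.4],[-0.188,-0.089,-0.06,0,0,0.096,0.4],[-0.188,-0.089,-0.06,0,0,0.096,0.4]]' 25; python3 -c "
from h import *
for n in('top','side'):
  c=camera(n);print(n)
  for r in cases(c,region=(0.44,0.7,-0.1,0.25)): print(*r)
save(c,'s13',(200,60,440,240),3)
go(498.5,115,10,-11)"
```

```text
time_s: 16.8
ee_pos: [0.4832, 0.1224, 0.1272]
eef_rot: [-3.141, 0.001, 1.379]
force: [-0.1, 0.6, 0.6]
grip_width: 0.0652
top
green [591.  81.] [28. 44.] 89.7 [592.2  80.4] -2.5 [608.9  79.7] 102
side
green [590.  85.] [35. 47.] 79.2 [589.4  85.1] -8.2 [607.7  82.4] 161
green [489. 153.] [109.  84.] 74.8 [490.2 148.7] -55.7 [515.3 112. ] 525
row [-0.005, 0.016, 0.1176] [0.0004, 0.0002, 0.0007] t 16.9 ee [483.7 123.  127.5] rpy [1.7996e+02 2.0000e-02 7.9060e+01] w 65.4 F [ 0.3 -0.7 -0.3]
```

View pics/s13.png

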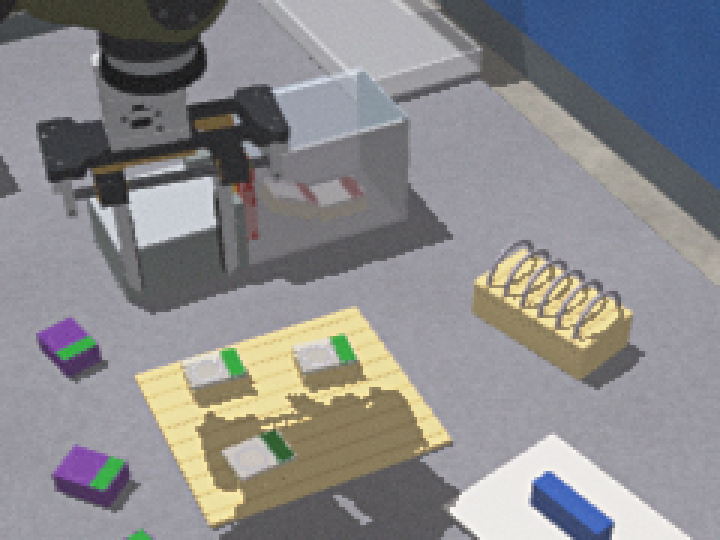

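The greens are unmoved, so descend and grip.

```bash
python3 -m jog '[[-0.005,0.016,0.01,0,0,0,0.4],[-0.005,0.016,0.05,0,0,0,0.4],[-0.005,0.016,0.09,0,0,0,0.4],[-0.005,0.016,0.112,0,0,0,0.4],[-0.005,0.016,0.117,0,0,0,0.4],[-0.005,0.016,0.117,0,0,0,0.4],[-0.005,0.016,0.117,0,0,0,-0.5],[-0.005,0.016,0.117,0,0,0,-0.5],[-0.005,0.016,0.117,0,0,0,-0.5],[-0.005,0.016,0.117,0,0,0,-0.5],[-0.005,0.016,0.117,0,0,0,-0.5],[-0.005,0.016,0.1,0,0,0,-0.5],[-0.005,0.016,0.06,0,0,0,-0.5],[-0.005,0.016,0.02,0,0,0,-0.5],[-0.005,0.016,-0.01,0,0,0,-0.5],[-0.005,0.016,-0.01,0,0,0,-0.5]]' 30; python3 -c "
from h import *
import numpy as np
o=np.array([492,-299]);a=np.radians(2.7)
for k in(45,0,-45): print(k,(o+k*np.array([-np.sin(a),np.cos(a)])).round(1))
go(489.9,-254,120,2.7)"
```

```text
time_s: 18.5
ee_pos: [0.5002, 0.1154, 0.142]
eef_rot: [3.134, -0.002, 1.38]
force: [0.3, 0.9, -1.4]
grip_width: 0.05
45 [ 489.9 -254. ]
0 [ 492. -299.]
-45 [ 494.1 -344. ]
row [-0.3647, 0.0598, 0.0216] [0.0049, -0.0008, -0.1516] t 18.5 ee [500.2 115.4 142. ] rpy [ 1.7957e+02 -1.3000e-01  7.9060e+01] w 50.0 F [ 0.3  0.9 -1.4]
```

```bash
python3 -c "
from h import *
go(494.1,-344,125,2.7)"
```

```text
row [-0.4522, 0.0811, 0.0166] [0.0049, -0.0008, -0.1516] t 18.5 ee [500.2 115.4 142. ] rpy [ 1.7957e+02 -1.3000e-01  7.9060e+01] w 50.0 F [ 0.3  0.9 -1.4]
```

```bash
python3 -m jog '[[-0.03,0.006,0,0.005,0,-0.02,-0.5],[-0.07,0.014,0,0.005,0,-0.04,-0.5],[-0.11,0.02,0,0.005,0,-0.06,-0.5],[-0.15,0.028,0,0.005,0,-0.08,-0.5],[-0.19,0.035,0,0.005,0,-0.1,-0.5],[-0.23,0.042,0,0.005,0,-0.12,-0.5],[-0.27,0.05,0,0.005,0,-0.14,-0.5],[-0.31,0.056,0,0.005,0,-0.1516,-0.5],[-0.35,0.063,0,0.005,0,-0.1516,-0.5],[-0.39,0.07,0,0.005,0,-0.1516,-0.5],[-0.425,0.076,0.005,0.005,0,-0.1516,-0.5],[-0.445,0.08,0.01,0.005,0,-0.1516,-0.5],[-0.4522,0.0811,0.0166,0.005,0,-0.1516,-0.5],[-0.4522,0.0811,0.0166,0.005,0,-0.1516,-0.5],[-0.4522,0.0811,0.0166,0.005,0,-0.1516,-0.5]]' 30; python3 -c "
from h import *
c=camera('side');save(c,'s14',(220,150,460,380),3)
go(494.1,-344,9,2.7)"
```

```text
time_s: 20.0
ee_pos: [0.4941, -0.3429, 0.1246]
eef_rot: [-3.141, -0.002, 1.619]
force: [0.2, 0.1, -0.2]
grip_width: 0.0503
row [-0.0013, -0.0003, 0.116] [0.0, -0.001, 0.0007] t 20.05 ee [ 494.3 -342.9  125. ] rpy [ 1.800e+02 -9.000e-02  9.276e+01] w 50.4 F [ 0.3 -0.6 -0.2]
```

View pics/s14.png

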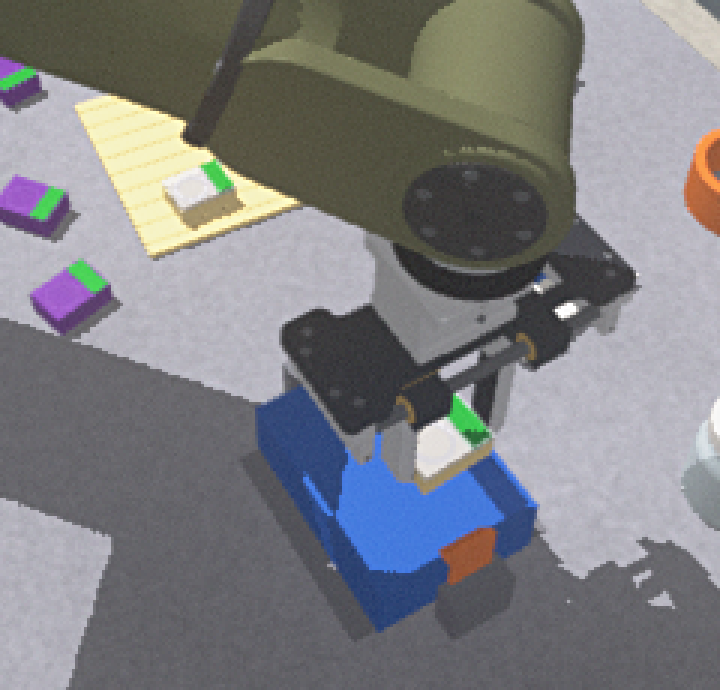

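The case is held above the far end of the tub. Lower it, watching force.

```bash
python3 -m jog '[[-0.0013,0,0.02,0,0,0,-0.5],[-0.0013,0,0.05,0,0,0,-0.5],[-0.0013,0,0.075,0,0,0,-0.5],[-0.0013,0,0.09,0,0,0,-0.5],[-0.0013,0,0.1,0,0,0,-0.5],[-0.0013,0,0.108,0,0,0,-0.5],[-0.0013,0,0.113,0,0,0,-0.5],[-0.0013,0,0.113,0,0,0,-0.5]]' 30; python3 -c "
from h import *
c=camera('side');save(c,'s15',(220,150,460,380),3)
go(494.1,-344,9,2.7)"
```

```text
time_s: 20.85
ee_pos: [0.4945, -0.344, 0.012]
eef_rot: [-3.142, -0.002, 1.619]
force: [-0.6, -0.4, -1.4]
grip_width: 0.0505
row [0.0001, -0.0005, 0.0034] [0.0002, -0.0008, 0.0007] t 20.9 ee [ 494.6 -344.1   12.4] rpy [ 1.7998e+02 -7.0000e-02  9.2760e+01] w 49.9 F [ 0.5 -0.8 -0.9]
```

View pics/s15.png

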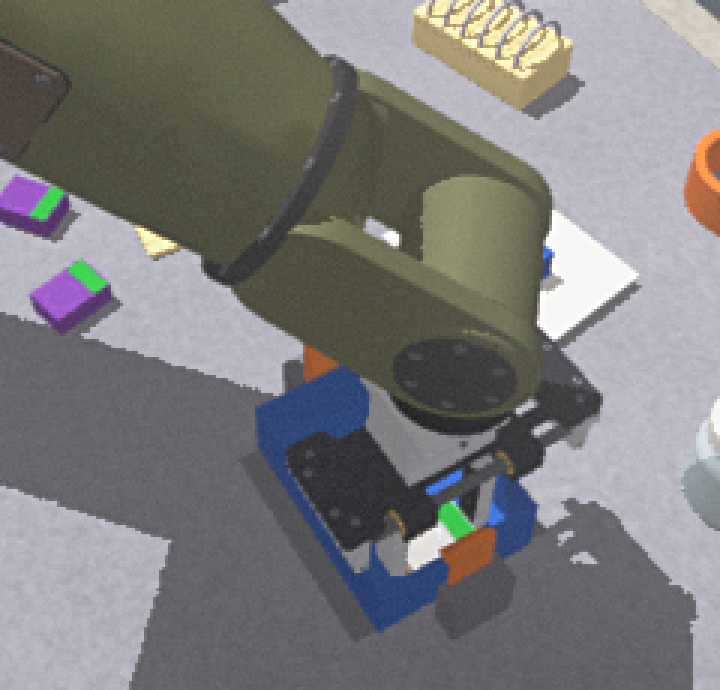

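```bash
python3 -m jog '[[0,0,0.002,0,0,0,-0.5],[0,0,0.003,0,0,0,-0.5],[0,0,0.003,0,0,0,0.3],[0,0,0.003,0,0,0,0.3],[0,0,0.003,0,0,0,0.3],[0,0,-0.02,0,0,0,0.3],[0,0,-0.06,0,0,0,0.3],[0,0,-0.11,0,0,0,0.4],[0.04,0,-0.13,0,0,0,0.4],[0.09,0,-0.13,0,0,0,0.4],[0.14,0,-0.13,0,0,0,0.4],[0.19,0,-0.13,0,0,0,0.4],[0.24,0,-0.13,0,0,0,0.4],[0.29,0,-0.13,0,0,0,0.4],[0.33,0,-0.13,0,0,0,0.4],[0.347,0,-0.12,0,0,0,0.4],[0.347,0,-0.115,0,0,0,0.4],[0.347,0,-0.115,0,0,0,0.4]]' 30; python3 -c "
from h import *
for n in('top','side'):
  c=camera(n);print(n)
  for r in cases(c,region=(0.44,0.7,-0.1,0.25)): print(*r)
  for r in cases(c,z=.024,region=(0.42,0.58,-0.38,-.2)): print('tub',*r)
save(c,'s16',(180,100,460,380),2.5)
go(489.5,3,10,2)"
```

```text
time_s: 22.7
ee_pos: [0.4776, 0.0021, 0.1273]
eef_rot: [-3.141, -0.001, 1.62]
force: [0.4, -0.0, -0.1]
grip_width: 0.0656
top
green [594.  89.] [30. 49.] 62.9 [596.6  87.8] -30.5 [609.1  80.5] 102
tub green [ 496. -345.] [49. 37.] 9.4 [ 496.7 -344.5] 4.3 [ 513.5 -343.2] 168
side
green [589.  85.] [35. 47.] 79.8 [588.9  85.3] -7.8 [607.6  82.7] 159
green [488.   3.] [47. 35.] 3.7 [487.8   2.1] 3.0 [506.7   3. ] 208
tub green [ 493. -344.] [49. 31.] 7.1 [ 492.2 -343.2] 8.2 [ 510.7 -340.5] 359
row [0.001, 0.0115, 0.118] [0.0002, -0.0007, 0.0078] t 22.8 ee [478.    1.4 128. ] rpy [ 1.7998e+02 -6.0000e-02  9.2700e+01] w 65.7 F [0.  0.2 0. ]
```

View pics/s16.png

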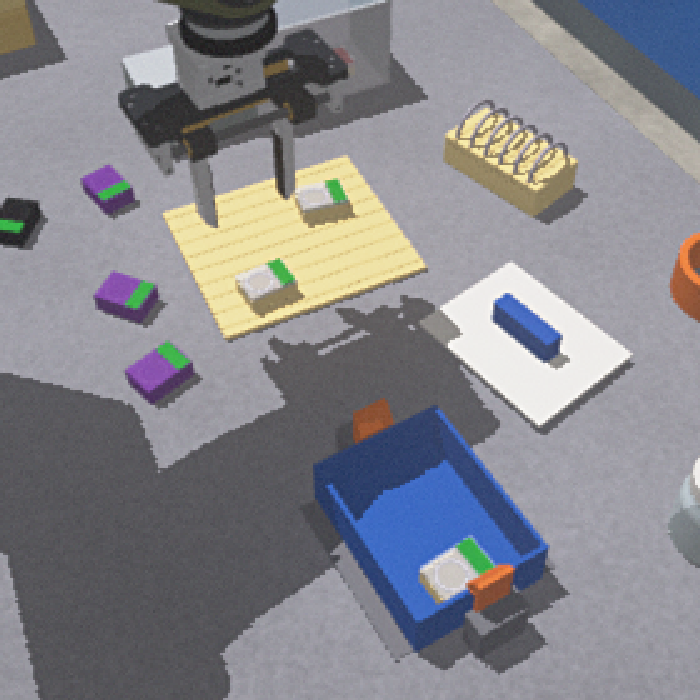

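The first green lies in the tub at (494, -344). Next is the green at (489.5, 3).

```bash
python3 -m jog '[[0.001,0.0115,0.01,0,0,0.008,0.4],[0.001,0.0115,0.05,0,0,0.008,0.4],[0.001,0.0115,0.09,0,0,0.008,0.4],[0.001,0.0115,0.112,0,0,0.008,0.4],[0.001,0.0115,0.1175,0,0,0.008,0.4],[0.001,0.0115,0.1175,0,0,0.008,0.4],[0.001,0.0115,0.1175,0,0,0.008,-0.5],[0.001,0.0115,0.1175,0,0,0.008,-0.5],[0.001,0.0115,0.1175,0,0,0.008,-0.5],[0.001,0.0115,0.1175,0,0,0.008,-0.5],[0.001,0.0115,0.1175,0,0,0.008,-0.5],[0.001,0.0115,0.1,0,0,0.008,-0.5],[0.001,0.0115,0.06,0,0,0.008,-0.5],[0.001,0.0115,0.02,0,0,0.008,-0.5],[0.001,0.0115,-0.01,0,0,0.008,-0.5],[0.001,0.0115,-0.01,0,0,0,-0.5]]' 30; python3 -c "
from h import *
go(492,-299,125,2.7)"
```

```text
time_s: 24.4
ee_pos: [0.4912, 0.0028, 0.1424]
eef_rot: [3.134, -0.0, 1.618]
force: [0.2, -0.9, -0.9]
grip_width: 0.0497
row [-0.3015, -0.0137, 0.0172] [0.0049, -0.0001, 0.0003] t 24.4 ee [491.2   2.8 142.4] rpy [ 1.7956e+02 -1.0000e-02  9.2720e+01] w 49.7 F [ 0.2 -0.9 -0.9]
```

```bash
python3 -m jog '[[-0.03,-0.001,0,0.005,0,0,-0.5],[-0.07,-0.003,0,0.005,0,0,-0.5],[-0.11,-0.005,0,0.005,0,0,-0.5],[-0.15,-0.007,0,0.005,0,0,-0.5],[-0.19,-0.009,0,0.005,0,0,-0.5],[-0.23,-0.011,0,0.005,0,0,-0.5],[-0.265,-0.012,0,0.005,0,0,-0.5],[-0.29,-0.013,0.01,0.005,0,0,-0.5],[-0.3015,-0.0137,0.017,0.005,0,0,-0.5],[-0.3015,-0.0137,0.017,0.005,0,0,-0.5],[-0.3015,-0.0137,0.017,0.005,0,0,-0.5]]' 30; python3 -c "
from h import *
c=camera('side');save(c,'s17',(220,150,460,380),3)
go(492,-299,10,2.7)"
```

```text
time_s: 25.5
ee_pos: [0.4919, -0.298, 0.1249]
eef_rot: [-3.141, -0.001, 1.619]
force: [0.6, 0.2, -2.0]
grip_width: 0.0498
row [-0.0012, -0.0002, 0.1153] [-0.0001, -0.0003, 0.0009] t 25.55 ee [ 492.2 -297.8  125.3] rpy [-1.7999e+02 -3.0000e-02  9.2780e+01] w 49.9 F [ 0.7  0.6 -1. ]
```

View pics/s17.png

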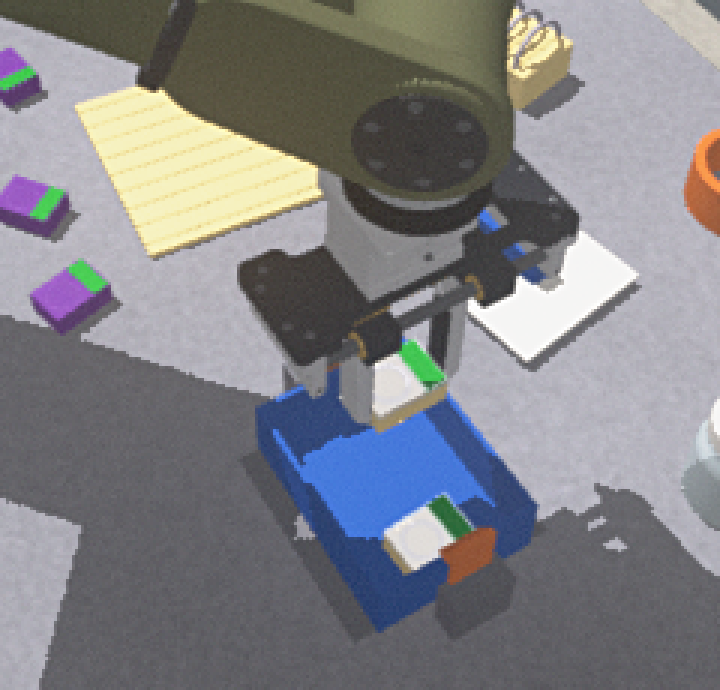

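```bash
python3 -m jog '[[-0.0012,0,0.03,0,0,0,-0.5],[-0.0012,0,0.06,0,0,0,-0.5],[-0.0012,0,0.085,0,0,0,-0.5],[-0.0012,0,0.1,0,0,0,-0.5],[-0.0012,0,0.109,0,0,0,-0.5],[-0.0012,0,0.114,0,0,0,-0.5],[-0.0012,0,0.1155,0,0,0,-0.5],[-0.0012,0,0.1155,0,0,0,-0.5],[-0.0012,0,0.1155,0,0,0,0.3],[-0.0012,0,0.1155,0,0,0,0.3],[-0.0012,0,0.1155,0,0,0,0.3],[-0.0012,0,0.09,0,0,0,0.3],[-0.0012,0,0.05,0,0,0,0.3],[0,0,0,0,0,0,0.4],[0.04,0.01,-0.01,0,0,0.03,0.4]]' 30; python3 -c "
from h import *
go(575,92,130,-11)"
```

```text
time_s: 27.05
ee_pos: [0.5015, -0.2607, 0.141]
eef_rot: [3.135, 0.004, 1.568]
force: [1.1, 0.8, -0.5]
grip_width: 0.0658
row [0.3529, 0.0725, 0.01] [0.0047, 0.0023, 0.1205] t 27.05 ee [ 501.5 -260.7  141. ] rpy [179.6    0.25  89.85] w 65.8 F [ 1.1  0.8 -0.5]
```

```bash
python3 -m jog '[[0.04,0.01,0,0.005,0.002,0.02,0.4],[0.09,0.02,0,0.005,0.002,0.04,0.4],[0.14,0.03,0,0.005,0.002,0.07,0.4],[0.19,0.04,0,0.005,0.002,0.1,0.4],[0.24,0.05,0,0.005,0.002,0.1205,0.4],[0.29,0.06,0,0.005,0.002,0.1205,0.4],[0.33,0.07,0,0.005,0.002,0.1205,0.4],[0.353,0.0725,0.01,0.005,0.002,0.1205,0.4],[0.353,0.0725,0.01,0.005,0.002,0.1205,0.4],[0.353,0.0725,0.01,0.005,0.002,0.1205,0.4]]' 30; python3 -c "
from h import *
for n in('top','side'):
  c=camera(n);print(n)
  for r in cases(c,region=(0.44,0.7,-0.1,0.25)): print(*r)
  for r in cases(c,z=.024,region=(0.42,0.58,-0.38,-.2)): print('tub',*r)
save(c,'s18',(180,100,460,380),2.5)
go(590.5,85.5,10,-11)"
```

```text
time_s: 28.05
ee_pos: [0.5748, 0.0919, 0.13]
eef_rot: [-3.141, 0.001, 1.38]
force: [-0.1, 0.7, -0.0]
grip_width: 0.066
top
tub green [ 494. -299.] [48. 34.] 3.1 [ 493.9 -299.1] 3.5 [ 511.7 -298. ] 178
tub green [ 496. -345.] [50. 36.] 8.4 [ 496.  -344.9] 3.5 [ 513.9 -343.8] 173
side
green [590.  85.] [34. 47.] 78.0 [589.3  85.1] -9.1 [607.5  82.2] 160
tub green [ 491. -300.] [48. 34.] 4.0 [ 490.7 -299.4] 6.1 [ 508.8 -297.5] 367
tub green [ 493. -343.] [48. 32.] 7.2 [ 492.1 -342.8] 7.5 [ 510.7 -340.4] 367
row [-0.0023, 0.0162, 0.1204] [-0.0, 0.0004, -0.0007] t 28.15 ee [575.1  91.  130.4] rpy [-1.800e+02  3.000e-02  7.894e+01] w 65.9 F [-0.5  0.1 -0.3]
```

View pics/s18.png

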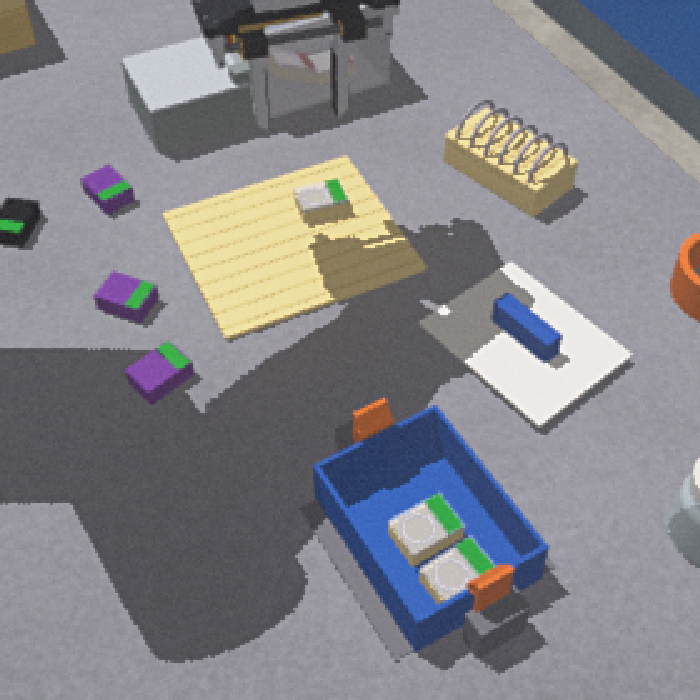

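Two greens are in the tub at (492, -299) and (494, -344). The last green is unmoved.

```bash
python3 -m jog '[[-0.0023,0.016,0.01,0,0,0,0.4],[-0.0023,0.016,0.05,0,0,0,0.4],[-0.0023,0.016,0.09,0,0,0,0.4],[-0.0023,0.016,0.114,0,0,0,0.4],[-0.0023,0.016,0.12,0,0,0,0.4],[-0.0023,0.016,0.12,0,0,0,0.4],[-0.0023,0.016,0.12,0,0,0,-0.5],[-0.0023,0.016,0.12,0,0,0,-0.5],[-0.0023,0.016,0.12,0,0,0,-0.5],[-0.0023,0.016,0.12,0,0,0,-0.5],[-0.0023,0.016,0.12,0,0,0,-0.5],[-0.0023,0.016,0.1,0,0,0,-0.5],[-0.0023,0.016,0.06,0,0,0,-0.5],[-0.0023,0.016,0.02,0,0,0,-0.5],[-0.0023,0.016,-0.01,0,0,0,-0.5],[-0.0023,0.016,-0.01,0,0,0,-0.5]]' 30; python3 -c "
from h import *
go(489.9,-254,130,2.7)"
```

```text
time_s: 29.75
ee_pos: [0.5921, 0.0859, 0.1456]
eef_rot: [3.134, -0.002, 1.378]
force: [-1.1, -0.3, -1.4]
grip_width: 0.0496
row [-0.3532, -0.0353, 0.0148] [0.005, -0.0004, -0.1529] t 29.75 ee [592.1  85.9 145.6] rpy [ 1.7956e+02 -9.0000e-02  7.8940e+01] w 49.6 F [-1.1 -0.3 -1.4]
```

```bash
python3 -m jog '[[-0.03,-0.003,0,0.005,0,-0.02,-0.5],[-0.07,-0.007,0,0.005,0,-0.04,-0.5],[-0.11,-0.011,0,0.005,0,-0.06,-0.5],[-0.15,-0.015,0,0.005,0,-0.08,-0.5],[-0.19,-0.019,0,0.005,0,-0.1,-0.5],[-0.23,-0.023,0,0.005,0,-0.12,-0.5],[-0.27,-0.027,0,0.005,0,-0.14,-0.5],[-0.31,-0.031,0,0.005,0,-0.153,-0.5],[-0.34,-0.034,0.01,0.005,0,-0.153,-0.5],[-0.3532,-0.0353,0.015,0.005,0,-0.153,-0.5],[-0.3532,-0.0353,0.015,0.005,0,-0.153,-0.5],[-0.3532,-0.0353,0.015,0.005,0,-0.153,-0.5]]' 30; python3 -c "
from h import *
c=camera('side');save(c,'s19',(220,150,460,380),3)
go(489.9,-254,10,2.7)"
```

```text
time_s: 30.95
ee_pos: [0.4901, -0.2531, 0.1296]
eef_rot: [-3.141, -0.001, 1.618]
force: [0.5, -0.7, -0.8]
grip_width: 0.0497
row [-0.0012, -0.0006, 0.1199] [0.0001, -0.0006, 0.0008] t 31.0 ee [ 490.4 -252.9  129.9] rpy [ 1.7999e+02 -5.0000e-02  9.2770e+01] w 49.6 F [ 0.3 -0.1 -1.9]
```

View pics/s19.png

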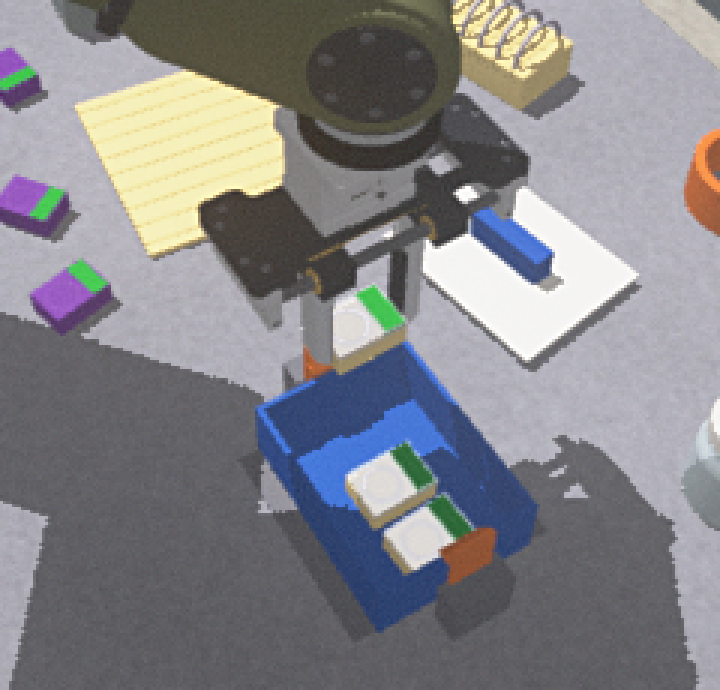

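```bash
python3 -m jog '[[-0.0012,0,0.03,0,0,0,-0.5],[-0.0012,0,0.06,0,0,0,-0.5],[-0.0012,0,0.085,0,0,0,-0.5],[-0.0012,0,0.1,0,0,0,-0.5],[-0.0012,0,0.11,0,0,0,-0.5],[-0.0012,0,0.117,0,0,0,-0.5],[-0.0012,0,0.1195,0,0,0,-0.5],[-0.0012,0,0.1195,0,0,0,-0.5],[-0.0012,0,0.1195,0,0,0,0.3],[-0.0012,0,0.1195,0,0,0,0.3],[-0.0012,0,0.1195,0,0,0,0.3],[-0.0012,0,0.09,0,0,0,0.3],[-0.0012,0,0.05,0,0,0,0.3],[0,0,0,0,0,0,0.3],[0.04,0.03,0,0,0,0,0.1],[0.06,0.07,0,0,0,0,0]]' 40; python3 -c "
from h import *
for n in('top','side'):
  c=camera(n);print(n)
  for r in cases(c,z=.024,region=(0.42,0.58,-0.38,-.2)): print('tub',*r)
save(c,'s20',(180,100,460,380),2.5)
for n in('top','side'):
    c=camera(n);R,G,B=[c['image'][:,:,i].astype(int) for i in range(3)]
    m=(B>120)&(R<80);
    n,l,st,ce=cv2.connectedComponentsWithStats(m.astype(np.uint8))
    for i in range(1,n):
        P=plane(c,ce[i],.04)[0]
        if st[i,4]>60 and 0.6<P[0]<.7 and -.3<P[1]<-.1:
            v,u=np.nonzero(l==i);Q=plane(c,np.c_[u,v],.04)[:,:2].astype(np.float32)*1000
            print('hdl',cv2.minAreaRect(Q),st[i,4])
go(675,-169.5,100,12)"
```

```text
time_s: 32.6
ee_pos: [0.5581, -0.1886, 0.1325]
eef_rot: [3.138, 0.0, 1.618]
force: [-0.2, -0.3, 1.2]
grip_width: 0.0492
top
side
tub red [ 487. -353.] [34. 50.] 6.6 [ 486.2 -345.6] -72.8 [ 493.3 -368.7] 297
tub green [ 489. -254.] [48. 35.] 4.6 [ 488.6 -254.1] 6.3 [ 507.1 -252.1] 351
tub green [ 491. -298.] [49. 37.] 3.6 [ 490.3 -298.8] 6.1 [ 509.2 -296.8] 394
tub green [ 493. -344.] [49. 33.] 6.1 [ 492.  -343.1] 7.3 [ 511.6 -340.5] 372
hdl ((667.6196899414062, -175.47055053710938), (31.43061637878418, 73.1279525756836), 11.746710777282715) 245
row [0.0137, 0.1183, 0.0297] [-0.0001, -0.0006, -0.1017] t 32.8 ee [ 557.5 -189.1  129.7] rpy [-1.7998e+02 -5.0000e-02  9.2850e+01] w 47.2 F [ 0.2  0.2 -0.8]
```

View pics/s20.png

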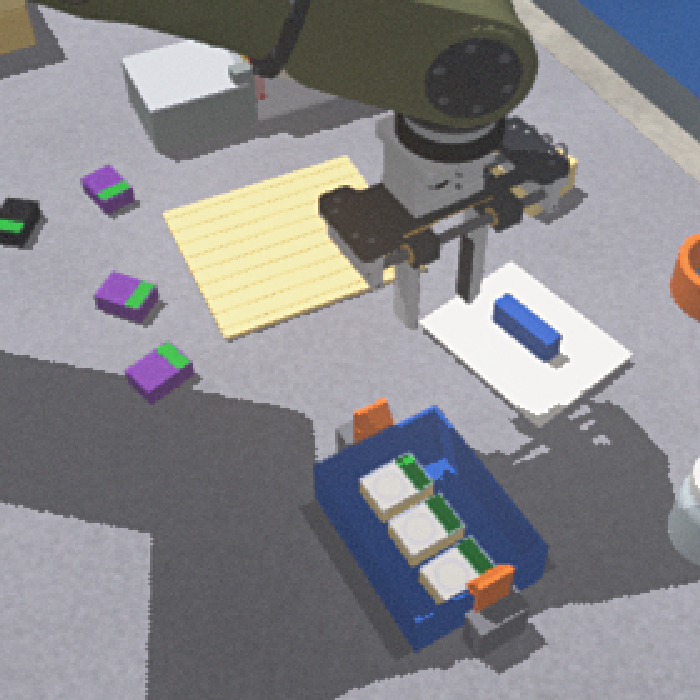

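All three greens lie flat and side by side in the tub, and the lid is unmoved. Go over the handle at (675.5, -169) and grip it.

```bash
python3 -m jog '[[0.007,0.05,0,0,0,-0.03,0],[0.014,0.09,0.01,0,0,-0.07,0],[0.0137,0.1185,0.025,0,0,-0.1,0],[0.0137,0.1185,0.03,0,0,-0.1017,0],[0.0137,0.1185,0.03,0,0,-0.1017,0],[0.0137,0.1185,0.03,0,0,-0.1017,0]]' 40; python3 -c "
from h import *
c=camera('side');save(c,'s21',(220,100,460,330),3)
go(675.5,-169.3,17,12)"
```

```text
time_s: 33.4
ee_pos: [0.6743, -0.1704, 0.1004]
eef_rot: [3.142, -0.001, 1.779]
force: [-1.0, -0.4, 0.5]
grip_width: 0.0468
row [0.0008, 0.0011, 0.0839] [0.0005, -0.0002, -0.0009] t 33.45 ee [ 674.6 -170.3  100.9] rpy [ 1.7996e+02 -2.0000e-02  1.0192e+02] w 47.3 F [-0.1 -0.3  0.2]
```

View pics/s21.png

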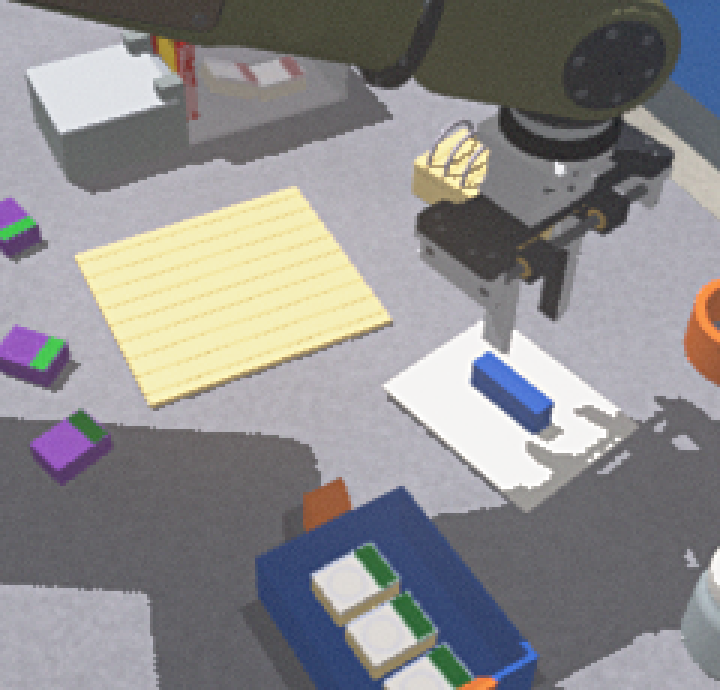

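```bash
python3 -m jog '[[0.0008,0.0011,0.03,0,0,0,0],[0.0008,0.0011,0.06,0,0,0,0],[0.0008,0.0011,0.075,0,0,0,0],[0.0008,0.0011,0.083,0,0,0,0],[0.0008,0.0011,0.084,0,0,0,0],[0.0008,0.0011,0.084,0,0,0,-0.9],[0.0008,0.0011,0.084,0,0,0,-0.9],[0.0008,0.0011,0.084,0,0,0,-0.9],[0.0008,0.0011,0.084,0,0,0,-0.9],[0.0008,0.0011,0.084,0,0,0,-0.9],[0.0008,0.0011,0.084,0,0,0,-0.9],[0.0008,0.0011,0.084,0,0,0,-0.9]]' 60; python3 -c "
from h import *
c=camera('side');save(c,'s22',(220,100,460,330),3)
go(675.5,-169.3,17,12)"
```

```text
time_s: 34.65
ee_pos: [0.6759, -0.1694, 0.0177]
eef_rot: [3.14, 0.0, 1.779]
force: [0.0, 0.8, 5.1]
grip_width: 0.0196
row [0.0001, -0.0004, 0.0007] [0.0012, 0.0001, -0.0009] t 34.7 ee [ 675.9 -169.4   17.7] rpy [1.7990e+02 1.0000e-02 1.0192e+02] w 19.4 F [-0.3  0.3  5.5]
```

View pics/s22.png

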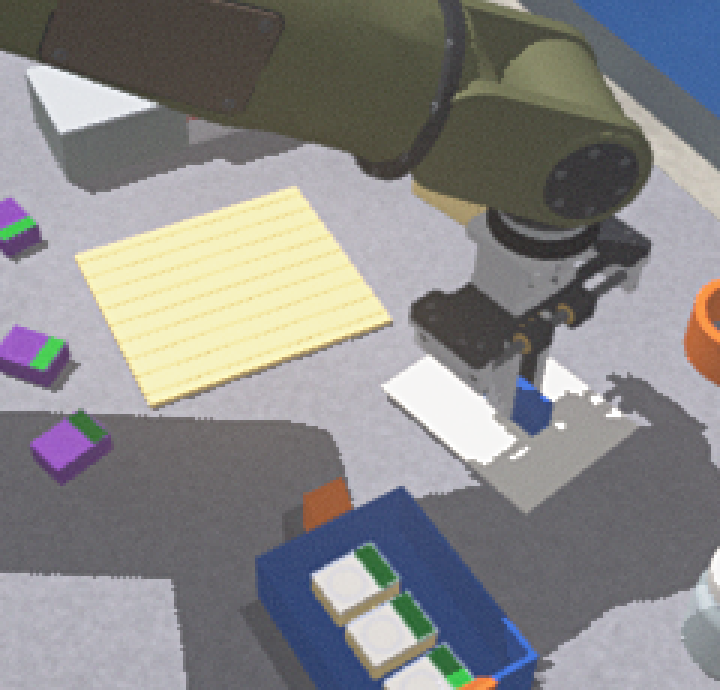

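Handle gripped. Lift the lid clear of the catches and carry it over the tub.

```bash
python3 -m jog '[[0,0,-0.01,0,0,0,-0.9],[0,0,-0.04,0,0,0,-0.9],[0,0,-0.08,0,0,0,-0.9],[0,0,-0.115,0,0,0,-0.9],[0,0,-0.12,0,0,0,-0.9],[0,0,-0.12,0,0,0,-0.9]]' 60; python3 -c "
from h import *
c=camera('side');save(c,'s23',(220,100,460,330),3)
go(492,-299,135,2.7)"
```

```text
time_s: 35.3
ee_pos: [0.6759, -0.1695, 0.1386]
eef_rot: [3.139, 0.001, 1.779]
force: [-0.5, -1.0, -2.1]
grip_width: 0.0196
row [-0.0891, -0.2061, 0.0016] [0.0005, -0.0003, 0.1024] t 35.35 ee [ 675.3 -169.3  136.8] rpy [ 1.7996e+02 -2.0000e-02  1.0192e+02] w 19.3 F [-0.1  0.2 -1.2]
```

View pics/s23.png

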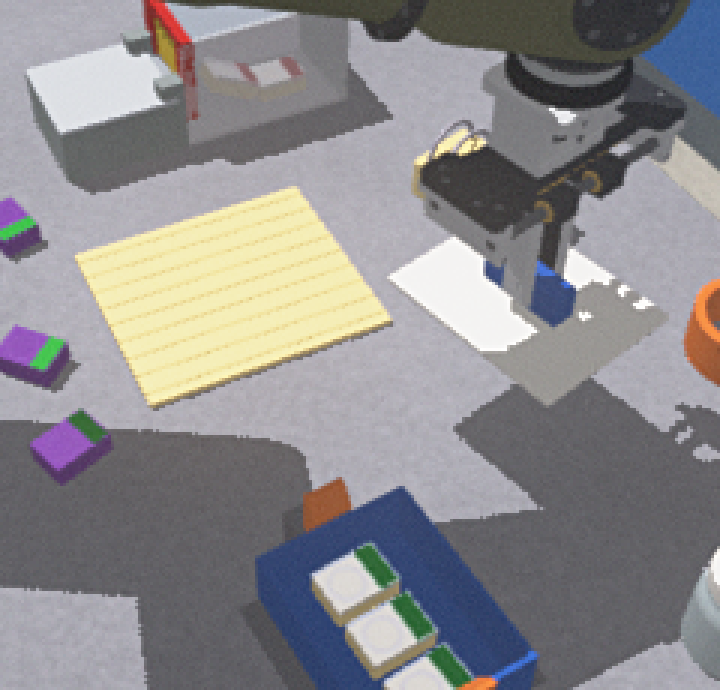

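```bash
python3 -m jog '[[-0.01,-0.025,0,0,0,0.015,-0.9],[-0.023,-0.055,0,0,0,0.03,-0.9],[-0.037,-0.087,0,0,0,0.05,-0.9],[-0.05,-0.12,0,0,0,0.07,-0.9],[-0.065,-0.15,0,0,0,0.09,-0.9],[-0.077,-0.178,0,0,0,0.1,-0.9],[-0.085,-0.197,0,0,0,0.1024,-0.9],[-0.0891,-0.2061,0.0016,0,0,0.1024,-0.9],[-0.0891,-0.2061,0.0016,0,0,0.1024,-0.9],[-0.0891,-0.2061,0.0016,0,0,0.1024,-0.9],[-0.0891,-0.2061,0.0016,0,0,0.1024,-0.9]]' 60; python3 -c "
from h import *
c=camera('side');save(c,'s24',(270,170,430,370),4)
c=camera('top');save(c,'t24',(350,170,470,260),6)
go(492,-299,100,2.7)"
```

```text
time_s: 36.45
ee_pos: [0.4927, -0.2983, 0.1346]
eef_rot: [3.141, -0.001, 1.619]
force: [-0.4, 0.9, -2.1]
grip_width: 0.0197
row [-0.0006, -0.0006, 0.0348] [0.0003, -0.0005, 0.0007] t 36.55 ee [ 492.6 -298.4  134.8] rpy [ 1.7997e+02 -4.0000e-02  9.2760e+01] w 19.8 F [-0.2  0.5 -2. ]
```

View pics/s24.png

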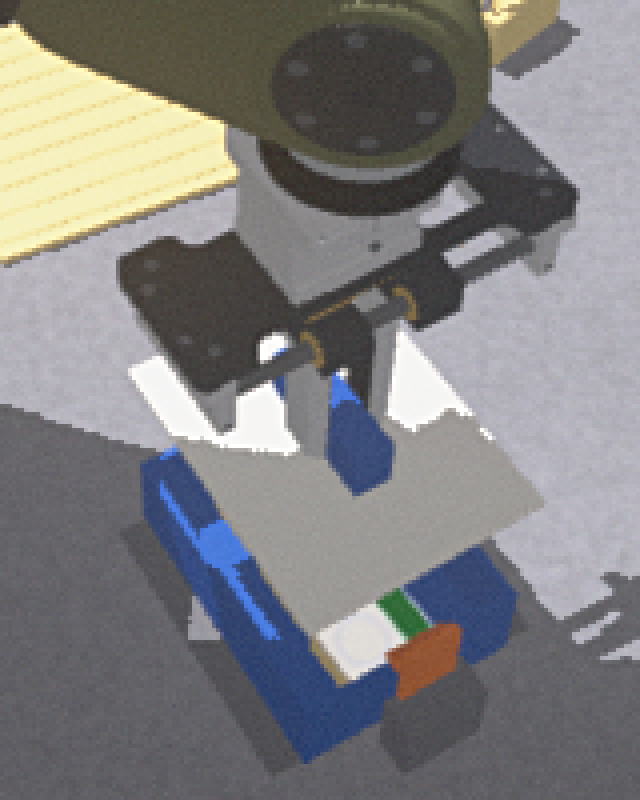

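View pics/t24.png

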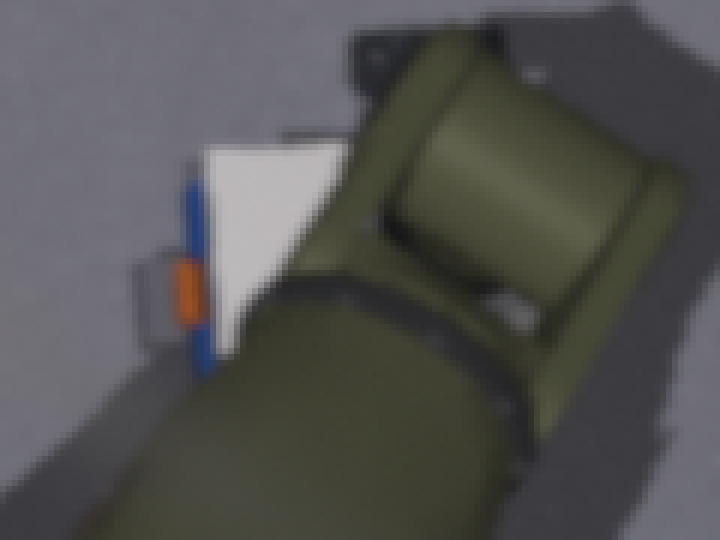

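```bash
python3 -c "
from h import *
s=camera('side');t=camera('top')
P=plane(s,np.array([(128,371),(306,622),(545,503)])/4+[270,170],.129)*1000;print(P.round(1), 'centre',(P[0]+P[2])/2)
Q=plane(t,np.array([(205,148),(222,353)])/6+[350,170],.129)*1000;print(Q.round(1))
a=np.radians(2.7);X=np.array([np.cos(a),np.sin(a)]);Y=np.array([-np.sin(a),np.cos(a)])
for sx,sy in((-1,1),(-1,-1),(1,-1),(1,1)): print('exp',sx,sy,(np.array([492.5,-298.4])+sx*62*X+sy*78*Y).round(1))
"
```

```text
[[ 427.2 -224.   129. ]
 [ 436.2 -373.3  129. ]
 [ 556.8 -373.3  129. ]] centre [ 491.99349196 -298.61926893  129.        ]
[[ 551.7 -217.2  129. ]
 [ 452.1 -223.1  129. ]]
exp -1 1 [ 426.9 -223.4]
exp -1 -1 [ 434.2 -379.2]
exp 1 -1 [ 558.1 -373.4]
exp 1 1 [ 550.8 -217.6]
```

The lid centre measures (492.0, -298.6), right over the tub centre. Lower it stepwise, watching force.

```bash
python3 -m jog '[[-0.0006,-0.0005,0.015,0,0,0,-0.9],[-0.0006,-0.0005,0.03,0,0,0,-0.9],[-0.0006,-0.0005,0.043,0,0,0,-0.9],[-0.0006,-0.0005,0.05,0,0,0,-0.9],[-0.0006,-0.0005,0.055,0,0,0,-0.9],[-0.0006,-0.0005,0.06,0,0,0,-0.9],[-0.0006,-0.0005,0.06,0,0,0,-0.9]]' 60; python3 -c "
from h import *
c=camera('side');save(c,'s25',(270,170,430,370),4)
go(492,-299,60.7,2.7)"
```

```text
time_s: 37.35
ee_pos: [0.4922, -0.2992, 0.0749]
eef_rot: [3.141, -0.0, 1.619]
force: [0.5, 0.2, -2.2]
grip_width: 0.0195
row [0.0003, -0.0001, 0.0144] [0.0006, -0.0003, 0.0005] t 37.4 ee [ 492.1 -299.3   75.1] rpy [ 1.7995e+02 -2.0000e-02  9.2740e+01] w 19.4 F [-0.2 -0.3 -1.6]
```

View pics/s25.png

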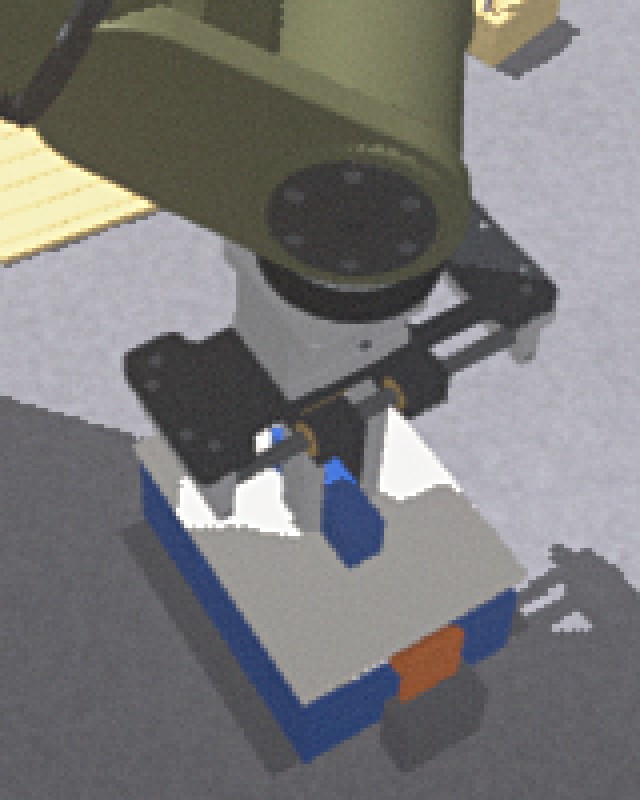

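Aligned with the tub and no side force. Continue down in small steps.

```bash
python3 -m jog '[[0,0,0.003,0,0,0,-0.9],[0,0,0.006,0,0,0,-0.9],[0,0,0.008,0,0,0,-0.9],[0,0,0.01,0,0,0,-0.9],[0,0,0.01,0,0,0,-0.9]]' 60; python3 -m jog '[[0,0,0.002,0,0,0,-0.9],[0,0,0.004,0,0,0,-0.9],[0,0,0.005,0,0,0,-0.9],[0,0,0.005,0,0,0,-0.9]]' 60; python3 -c "
from h import *
c=camera('side');save(c,'s26',(270,170,430,370),4)
go(492,-299,60.7,2.7)"
```

```text
time_s: 37.9
ee_pos: [0.4924, -0.2994, 0.0654]
eef_rot: [3.14, 0.0, 1.619]
force: [1.2, -0.6, 2.3]
grip_width: 0.0195
time_s: 38.3
ee_pos: [0.4925, -0.2994, 0.0608]
eef_rot: [3.14, 0.0, 1.619]
force: [-2.8, 3.8, 8.2]
grip_width: 0.0197
row [0.0004, -0.0004, 0.0002] [0.0012, 0.0003, 0.0006] t 38.35 ee [ 492.5 -299.4   60.9] rpy [1.7989e+02 3.0000e-02 9.2760e+01] w 19.9 F [-2.5  2.6  8.8]
```

View pics/s26.png

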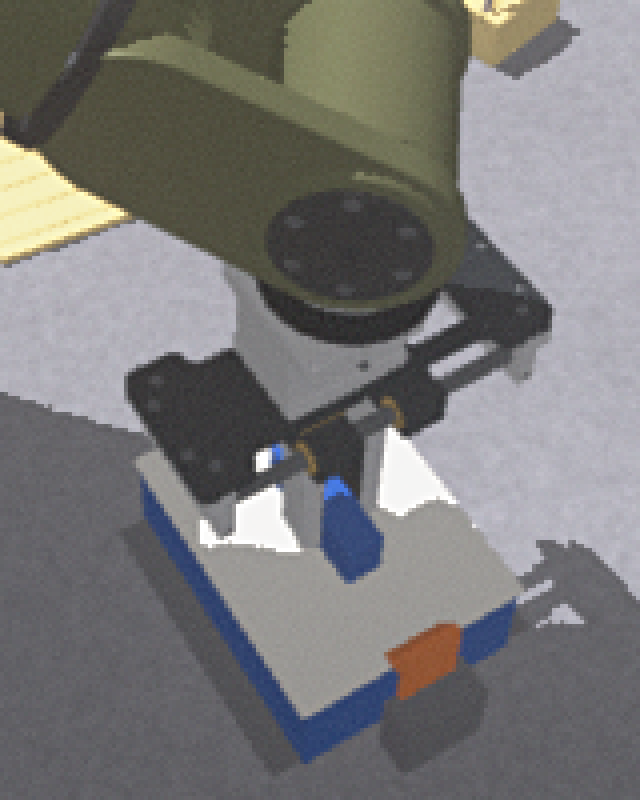

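At nominal home height with 8 N. Press a few millimetres more to be sure.

```bash
python3 -m jog '[[0,0,0.001,0,0,0,-0.9],[0,0,0.002,0,0,0,-0.9],[0,0,0.002,0,0,0,-0.9]]' 60;python3 -m jog '[[0,0,0.001,0,0,0,-0.9],[0,0,0.002,0,0,0,-0.9],[0,0,0.002,0,0,0,-0.9]]' 60; python3 -c "
from h import *
c=camera('side');save(c,'s27',(270,170,430,370),4)
go(492,-299,60.7,2.7)"
```

```text
time_s: 38.65
ee_pos: [0.4925, -0.2993, 0.0605]
eef_rot: [3.14, 0.001, 1.619]
force: [-9.1, 7.6, 21.6]
grip_width: 0.0197
time_s: 38.95
ee_pos: [0.4926, -0.2993, 0.0605]
eef_rot: [3.139, 0.002, 1.62]
force: [-10.4, 7.5, 25.5]
grip_width: 0.0197
row [0.0004, -0.0006, -0.0003] [0.0014, 0.001, 0.0011] t 39.0 ee [ 492.6 -299.3   60.4] rpy [1.7988e+02 9.0000e-02 9.2800e+01] w 19.8 F [-10.3   8.1  25. ]
```

View pics/s27.png

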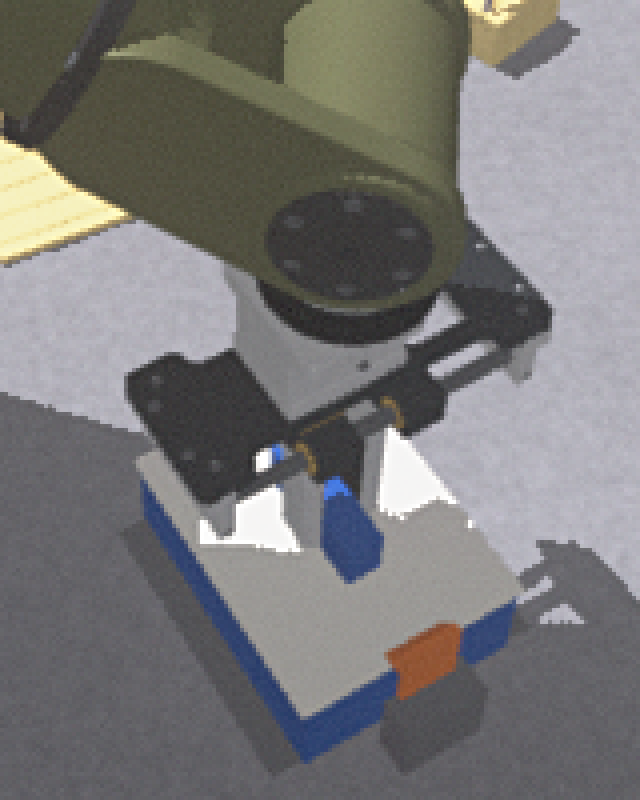

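Hard stop at 60.5 mm under 25 N, which is the height expected when fully home. Release, rise straight up and move aside to look.

```bash
python3 -m jog '[[0,0,0,0,0,0,-0.9],[0,0,0,0,0,0,0],[0,0,0,0,0,0,0],[0,0,0,0,0,0,0],[0,0,0,0,0,0,0],[0,0,-0.03,0,0,0,0],[0,0,-0.08,0,0,0,0],[0,0,-0.12,0,0,0,0],[0.05,-0.02,-0.14,0,0,0,0],[0.1,-0.04,-0.15,0,0,0,0],[0.15,-0.06,-0.15,0,0,0,0],[0.2,-0.08,-0.15,0,0,0,0],[0.25,-0.1,-0.15,0,0,0,0],[0.3,-0.12,-0.15,0,0,0,0],[0.3,-0.12,-0.15,0,0,0,0]]' 60; python3 -c "
from h import *
c=camera('side');save(c,'s28',(270,170,430,370),4);cv2.imwrite('pics/s28f.png',c['image'][:,:,::-1])
t=camera('top');save(t,'t28',(350,170,470,260),6)
save(t,'t28h',(170,110,340,245),4.5)
go(492,-299,60.7,2.7)"
```

```text
time_s: 40.5
ee_pos: [0.3562, -0.0032, 0.2098]
eef_rot: [3.139, 0.001, 1.621]
force: [0.5, -0.6, 0.3]
grip_width: 0.047
row [-0.3021, 0.1192, 0.1501] [0.0021, 0.0009, 0.0031] t 40.6 ee [356.7  -3.3 210. ] rpy [1.7982e+02 8.0000e-02 9.2980e+01] w 47.1 F [ 1.1 -0.8  0.1]
```

View pics/s28.png

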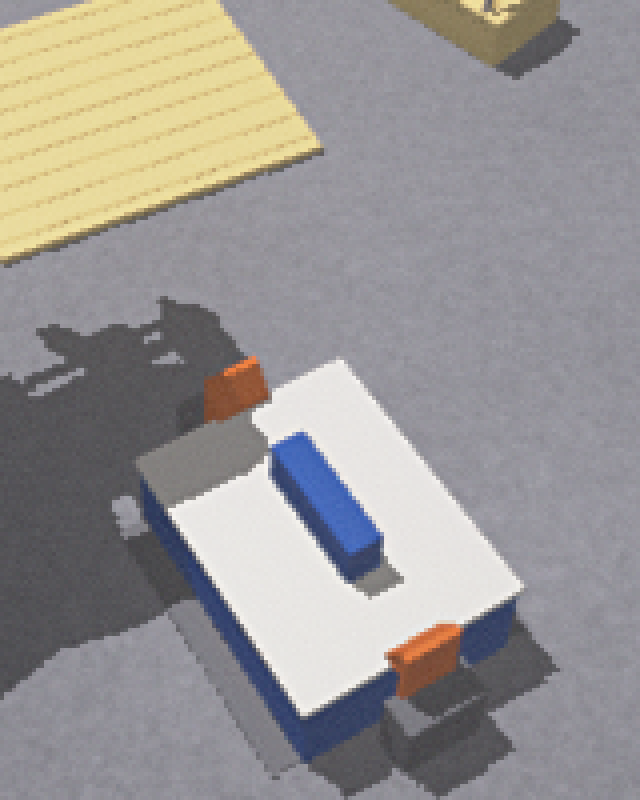

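View pics/t28.png

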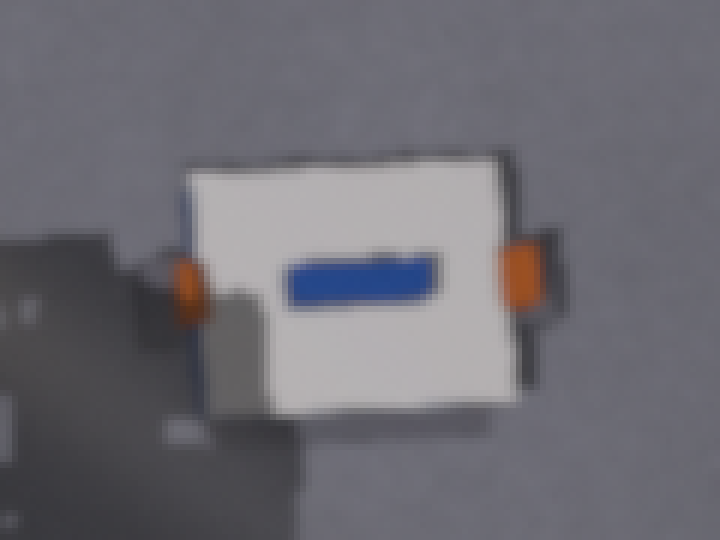

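View pics/s28f.png

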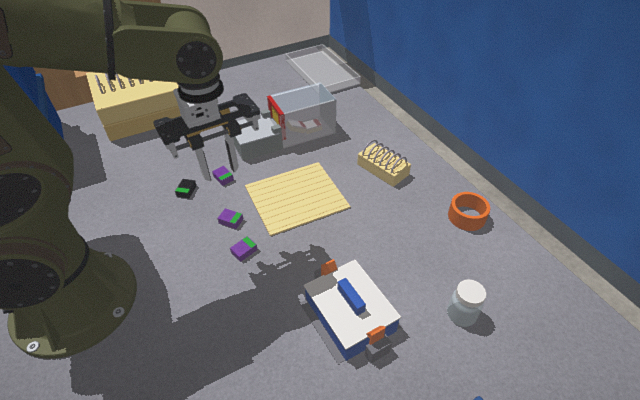

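The lid is on. Compare the catch pixels with the first pictures, check the lid's height and level, and check the flap.

```bash
python3 -c "
from h import *
s=camera('side');t=camera('top')
def org(im,box):
    x0,y0,x1,y1=box;R,G,B=[im[y0:y1,x0:x1,i].astype(int) for i in range(3)]
    m=(R>120)&(R-G>50)&(R-B>60);v,u=np.nonzero(m);return (u.mean()+x0).round(2),(v.mean()+y0).round(2),u.min()+x0,u.max()+x0,v.min()+y0,v.max()+y0,m.sum()
for nm,c,bs in(('side',s,[(310,250,345,285),(360,318,395,350)]),('top',t,[(370,205,390,228),(427,205,447,228)])):
    im0=cv2.imread(f'pics/{nm}0.png')[:,:,::-1]
    for b in bs: print(nm,'before',*org(im0,b),'after',*org(c['image'],b))
P=plane(s,np.array([(135,462),(341,360),(523,586),(304,718)])/4+[270,170],.055)*1000;print(P.round(0).tolist(),P.mean(0).round(1))
Q=plane(t,np.array([(186,172),(500,156),(520,402),(206,415)])/6+[350,170],.055)*1000;print(Q.round(0).tolist(),Q.mean(0).round(1))
for nm in ('before','after'):
    im=cv2.imread('pics/side0.png')[:,:,::-1] if nm=='before' else s['image']
    x0,y0,x1,y1=262,88,300,145;R,G,B=[im[y0:y1,x0:x1,i].astype(int) for i in range(3)]
    m=(R>120)&(G>90)&(B<80)&(R-G<80);v,u=np.nonzero(m);print('flap',nm,m.sum(),u.mean()+x0,v.mean()+y0)
save(s,'s29',(225,70,355,165),6)
"
```

```text
side before 328.02 267.05 321 336 259 275 168 after 329.1 266.44 322 336 259 274 136
side before 375.0 332.04 367 385 326 343 113 after 375.12 331.52 367 385 326 343 105
top before 380.96 218.15 380 382 214 222 26 after 380.92 215.83 380 382 214 218 12
top before 436.45 215.56 434 439 211 220 55 after 436.45 215.56 434 439 211 220 55
[[427.0, -226.0, 55.0], [550.0, -220.0, 55.0], [557.0, -372.0, 55.0], [434.0, -380.0, 55.0]] [ 492.1 -299.5   55. ]
[[552.0, -216.0, 55.0], [559.0, -376.0, 55.0], [434.0, -382.0, 55.0], [428.0, -224.0, 55.0]] [ 493.  -299.5   55. ]
flap before 43 275.13953488372096 116.69767441860465
flap after 41 275.0731707317073 116.8048780487805
```

View pics/s29.png

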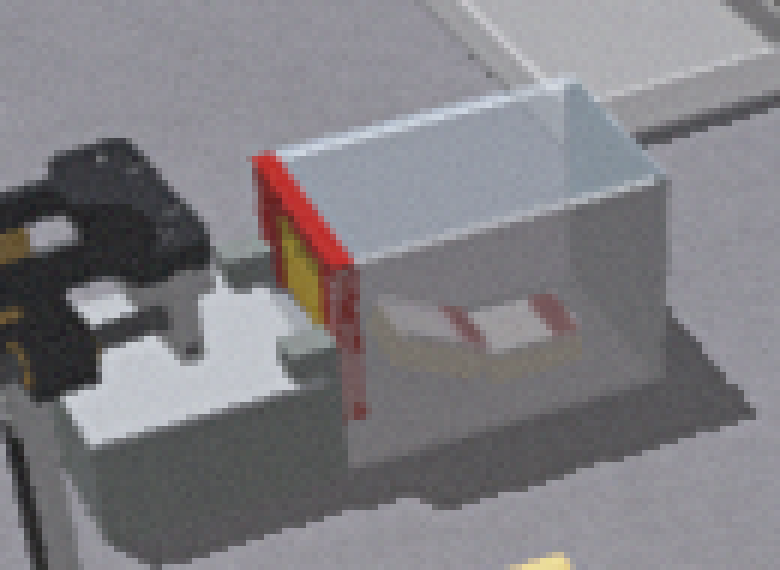

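View pics/t28h.png

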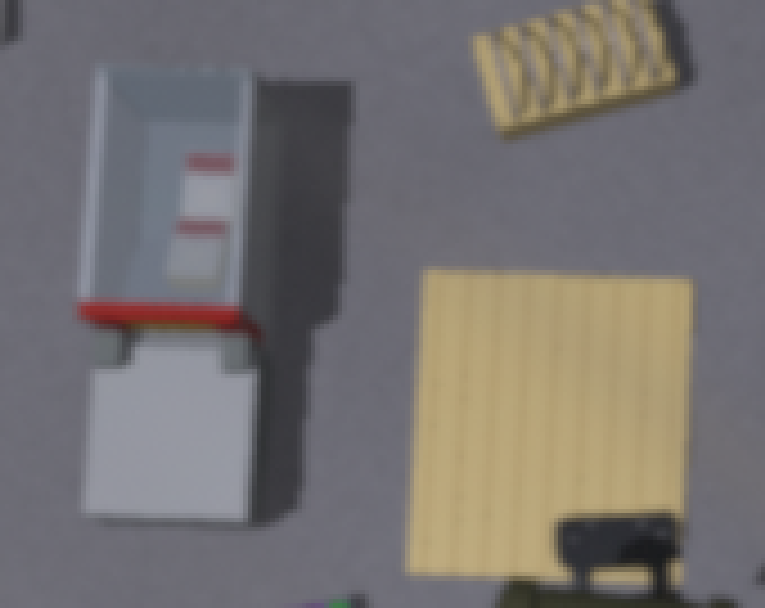

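Catch extents match the start in both views, apart from arm shadow on the left one. The flap is where it was when shut, and both reds are inside. Handing in.

```bash
python3 -c "
from station import ctrl,status
print(status.get_obs()['force'],status.get_obs()['time_s']);print(ctrl.hand_in())"
```

```text
[-0.29262381  0.79398956 -1.04238679] 40.7
the job is handed in; nothing more can be done
None
```

The job is done and handed in at about 41 s of the 210 s allowed. All three green cases are packed in the tub under the latched lid, and both red cases are inside the hopper.

- **Red cases:** I pushed each along the sill and through the flap. Both show inside the clear box, and the yellow flap is back where it hung at the start, to within 0.2 px.
- **Lid:** It met a hard stop at the height expected for fully home, under 25 N of pressing. Its outline measures within about 1 mm of the tub's centre in both views.
- **Catches:** They fill the same pixels as when closed at the start. In the top view the left catch showed only about half its pixels, because the arm's shadow lay on it. I took that catch as closed from its edges in both views, which had shifted by at most a pixel apart from the shadowed part.
- **Bystanders:** The bangle block and the jar were not touched. The arm was clear of everything at the end.

No case was knocked aside and the grip did not slip at any point I could see. No check failed.

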